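# Open the bulk bin and put its scoop inside

## Robot

A 6-joint arm with a two-finger parallel gripper is mounted at the origin on the work surface. World frame = base frame: x ahead of the robot, y to its left, z up, the work surface at z = 0. Lengths are in m, angles in degrees, forces in N, time in s.
With the tool pointing down it reaches from about 0.4 to 0.825 m from the base axis. Payload 7 kg.
Tool frame: the origin (TCP) lies on the centre line of the jaws, within the pads' length; the fingertips stand r.nose_length ahead of it and the grasp point (between the pads) lies 2 mm behind it (r.nose_length is the distance from the TCP to the fingertips, in m); z points along the fingers, y is the direction in which the jaws open and shut (so a half turn about z gives the same grasp; the last joint's range is limited). The gripper opens to 88 mm and grips with 3 to 60 N. Pads are 19 mm wide; open, the fingers measure 130 mm over their backs; the gripper's body (78 mm by 193 mm) begins 47 mm behind the grasp point.
Start: joints at [-56.373, 20.546, 0.682, 0, -70.136, -16.507], TCP at [0.199, -0.645, 0.22] pointing down, gripper open.
Joint ranges: [-176.03, 176.03], [-82.01, 121.73], [-58.28, 71.71], [-173.87, 95.51], [-174.79, -0.11], [-173.66, 173.66]. Speed limits (degrees/s): [136.94, 136.94, 172.46, 180, 180, 180].

## Interface

Orientations are given as [roll, pitch, yaw] about the fixed x, y, z axes, in that order (R = Rz(yaw) Ry(pitch) Rx(roll)).
In Python, from plant import r gives the robot as it stands.
- The arm moves only by the tool apply_moves, never from a script. Its argument "targets" is a list of rows, each a list of 3 entries, a list of its own where there are three numbers: the shift along the tool's x, y, z scaled (see below), then the turn, a rotation vector about the tool's x, y, z scaled (see below), then the finger opening in mm, from 0 to 87.6. A call has 1 to 5 rows; each row shifts and turns the pose as measured when the row begins, along the tool's axes as they then stand; what a row does not reach is not made up. The controller multiplies each number of a shift by 0.04 m and each number of a turn by 8 degrees. A row lasts 1/10 s, in which the tool goes at most 50 mm and 8.59 degrees, less where a joint would pass 70% of its speed; a pose out of reach is approached as far as the arm can. A call with a number of a shift or a turn outside -1 to 1 is refused whole. A call with a gripper value outside its range is refused whole. The fingers move at their own pace and stop on an object; "squeeze" is the grip in N (left out, the last holds). Time passes only in rows, so rows that do not move let the fingers close. It gives the time, the measured TCP pose, the force and the opening at its end, in the units of the state.
- r.get_state(): the state, without advancing time (a new reading comes with each control period).
- r.capture(name): name is "side" or "top"; returns a dict with "img" (400x640x3 uint8, blue, green, red), "z_map" (400x640 float32, m along the optical axis (not along the pixel's ray), 0 where there is no reading), "fx", "fy", "cx", "cy" (pixels), "k1" (the pictures are not rectified: a ray, as slopes to the right and down, at radius r is drawn at 1 + k1 r^2 times it, then the intrinsics apply), "camera_from_world" (4x4, takes a point from world to camera coordinates). Camera axes: x right, y up, looking along -z (the intrinsics and any distortion apply to the point x, -y, -z); pixel columns grow to the right and rows downward; lengths in m; the calibration is good to about 2 mm. A picture is of the moment at which its call begins.
- r.close_job(): hands the job in, once; it reports no verdict.
The state is a dict: "time_s": time; "joints": joint angles; "qd": joint speeds; "joint_torque": joint torques, N m; "tcp_pos": TCP position; "eef_rot": TCP orientation; "contact_force": force on the tool from outside, world axes, zero at the start; "moment": the same for the moment, N m; "gripper_width": finger opening in m.
Only numpy, scipy, OpenCV 4.12 (cv2) and the standard library are available. Lean on these libraries where they do the work, as an engineer would, in place of code of your own. Each camera call takes 0.05 s, during which the arm holds its last target.

## Task

Swing the lid of the steel nut bin gently up and all the way back until it rests on its stop, without letting it slam. Then pick up the metal scoop from the counter, set it down (do not drop it) so that it lies the right way up, flat on the floor of the open bin, and let go. Leave the jar, the tin and the bowl where they stand.

Things in the scene. Friction and masses are not known exactly. Their poses are not given: they have to be found in the camera images.
- bin: Empty steel bin fixed on the counter, under the hinged lid. Outside 200 mm (x) by 300 mm (y); origin at the centre of its underside. x points from the low front wall (70 mm high, on the robot's right) to the back wall (176 mm, on its left); the sides' top edges slope at 28 degrees. Walls 6 mm; the flat inner floor is 30 mm above the counter, 188 x 288 mm.
- lid (a joint): Lid angle about its hinge, rad, growing as it opens: 0 = shut on the sloping rim, its free edge 28 degrees (0.489 rad) below level; 0.489 level; 2.06 upright; 2.67 on its stop, 35 degrees past upright. Starts shut or up to 0.1 ajar. Stiff hinge (0.85 N m friction): the lid stays where it is left, even short of the stop, so push on until the force rises at the stop.
- lid_hinge (a point): Middle of the hinge line, on the bin's back top edge, 176 mm above the counter. Frame turns with the lid: -x runs along the lid to its free edge, y along the hinge, z out of its outer face. The lid, about 0.45 kg, is an aluminium plate from z = 0 to 4 mm, 304 mm wide, ending 239 mm from the hinge, where a 4 mm thick rim hangs 8 mm below the plate.
- lid_handle (a point): Centre of the lid's black grip bar, 170 mm from the hinge and 30 mm above the plate's underside; axes as lid_hinge. The bar is 100 mm long (y), 10 mm thick (x), 16 mm deep (z), on two 10 mm posts at its ends, 18 mm clear of the plate. Pinch it across its thickness, coming along its -z: tilted 28 degrees when shut. A firm grip turns with the lid.
- scoop: Loose aluminium hand scoop, 145 mm long, about 0.15 kg, lying upright on the counter. Origin on its underside below the joint of bowl and handle; x points along it to the open mouth (+75 mm), the handle reaches to -70 mm; z up. The bowl is a flat-bottomed trough 42 mm wide at the bottom, 70 mm at the top, 36 mm high.
- scoop_grip (a point): Middle of the scoop's straight handle, 34 mm behind the scoop's origin and 24 mm above its underside. The handle is 18 mm wide (y), 16 mm high (z) and 70 mm long (x). Axes as the scoop.
- jar: Bystander: closed jar, 70 mm wide, 120 mm high, origin at the centre of its underside.
- tin: Bystander: closed tin, 72 mm wide, 100 mm high, origin at the centre of its underside.
- bowl: Bystander: white bowl, 120 mm wide, 50 mm high, origin at the centre of its underside.
There are look-alikes about, which are no part of the job. What is shaped like the scoop but orange or purple is not meant.

How it is judged:
By the outcome, as a careful person would: the job done as asked, in the order asked, and still so for the second after the job is handed in, with the robot touching nothing.
It also fails if it takes over 72 s, if anything falls off the work surface, if the arm or the gripper's body presses on something with over 40 N, if the wrist force passes 120 N, or if a joint passes its speed limit or range.

## Working session

There is one attempt and no reset: what is moved stays moved. The work goes in short steps, Python scripts to look and compute and a tool call to move; the robot and the scene stay as the last step left them, time stands still between calls to the robot, and variables do not carry over. Pictures are saved under pics/ and viewed, and the job is handed in when it is done.

Besides the shell and the picture viewer there is one more tool, called after ">>>" in YAML: its name, and indented under it one key for each argument. apply_moves: Moves the arm, as the interface text tells. Its arguments: {"type":"object","properties":{"targets":{"type":"array","items":{"type":"array"}},"squeeze":{"type":"number"}},"required":["targets"]}

```bash
ls; mkdir -p pics; python3 - <<'E'
from plant import r
import cv2,numpy as np
s=r.get_state();print(s,r.nose_length)
for n in("side","top"):
    c=r.capture(n);cv2.imwrite(f"pics/{n}0.png",c["img"]);np.savez(f"pics/{n}0.npz",**c)
    print(n,[c[k] for k in("fx","fy","cx","cy","k1")],np.round(c["camera_from_world"],4).tolist())
E
```

```text
pics
{'time_s': 0.0, 'joints': array([-5.63728969e+01,  2.05918389e+01,  6.34871383e-01, -2.15390519e-02,
       -7.01360673e+01, -1.65066083e+01]), 'qd': array([ 0.04207894,  0.02255838, -0.00162181, -0.06959421,  0.05819653,
       -0.02357405]), 'joint_torque': array([ 1.96751098e-03, -5.82718635e+01,  2.93060446e+01,  6.99743092e+00,
        6.93333917e-03, -1.54333497e-04]), 'tcp_pos': array([ 0.19854165, -0.64462058,  0.21892202]), 'eef_rot': array([ 1.79905046e+02, -7.02272737e-03, -1.62886834e+02]), 'contact_force': array([ 0.04295562, -0.44481529, -0.24530649]), 'moment': array([ 0.02006864, -0.02235337, -0.04302373]), 'gripper_width': 0.08755723141405626} 0.017
side [487.29392923919295, 487.29392923919295, 323.57838617389643, 198.70645786280232, -0.11869155126079313] [[-0.9986, -0.0526, -0.0113, 0.5513], [0.0291, -0.7054, 0.7082, -0.151], [-0.0452, 0.7069, 0.7059, -1.363], [0.0, 0.0, 0.0, 1.0]]
top [366.12394989202267, 366.12394989202267, 316.211858035591, 200.35633557358665, -0.07790396869903259] [[0.0298, -0.9995, -0.0117, -0.0807], [0.9973, 0.029, 0.0678, -0.5426], [-0.0674, -0.0137, 0.9976, -1.1571], [0.0, 0.0, 0.0, 1.0]]
```

View pics/side0.png

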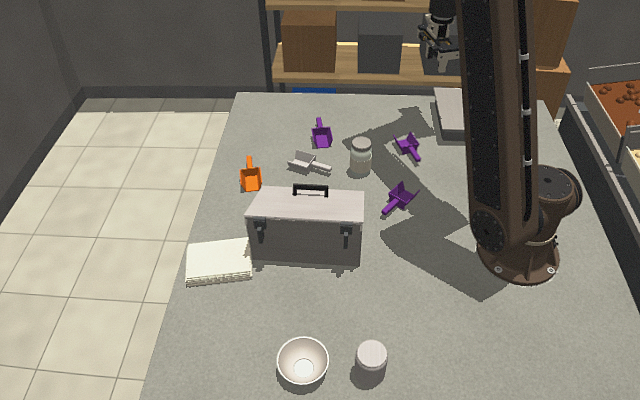

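View pics/top0.png

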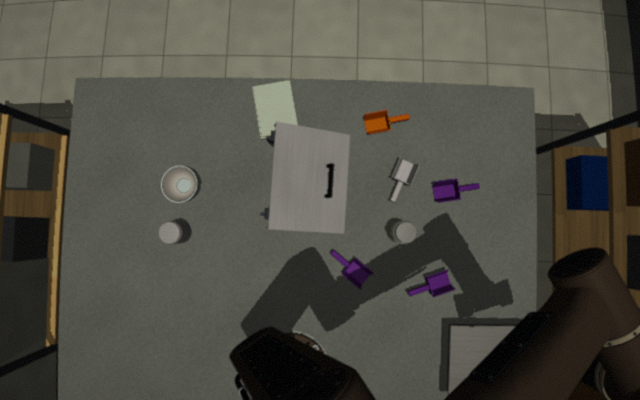

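The side and top views show the bin at about (310,180) in the top view, with its hinge on the left and the black grip at (329,180). The only silver scoop is at top (402,175) and side (308,162). The others are orange at top (378,121) and purple at (455,189), (352,270) and (436,283). The jar at top (404,231) stands near the scoop's handle. Next I'll measure these.

```bash
cat > h.py <<'E'
import numpy as np,cv2
def cap(n):
    from plant import r
    return r.capture(n)
def K(c): return np.array([[c["fx"],0,c["cx"]],[0,c["fy"],c["cy"]],[0,0,1.]])
def norm(c,uv):
    uv=np.asarray(uv,float).reshape(-1,1,2)
    return cv2.undistortPoints(uv,K(c),np.array([float(c["k1"]),0,0,0])).reshape(-1,2)
def W(c,pc):
    M=np.linalg.inv(c["camera_from_world"]);return pc@M[:3,:3].T+M[:3,3]
def depth(c,uv):
    uv=np.asarray(uv).reshape(-1,2);n=norm(c,uv);z=c["z_map"][uv[:,1].astype(int),uv[:,0].astype(int)]
    return W(c,np.c_[n[:,0]*z,-n[:,1]*z,-z])
def plane(c,uv,h):
    n=norm(c,uv);M=np.linalg.inv(c["camera_from_world"]);o=M[:3,3]
    d=np.c_[n[:,0],-n[:,1],-np.ones(len(n))]@M[:3,:3].T
    return o+d*((h-o[2])/d[:,2])[:,None]
def proj(c,P):
    P=np.asarray(P,float).reshape(-1,3);M=c["camera_from_world"];q=P@M[:3,:3].T+M[:3,3];q=q*[1,-1,-1]
    return cv2.projectPoints(q,np.zeros(3),np.zeros(3),K(c),np.array([float(c["k1"]),0,0,0]))[0].reshape(-1,2)
def allpts(c):
    v,u=np.mgrid[0:400,0:640];uv=np.c_[u.ravel(),v.ravel()];return depth(c,uv).reshape(400,640,3)
E
python3 - <<'E'
from h import *
np.set_printoptions(precision=4,suppress=True)
for n in("top","side"):
    c=dict(np.load(f"pics/{n}0.npz"))
    P=allpts(c)
    # lid corners etc
    if n=="top":
        q={"lidcorners":[(277,125),(349,136),(344,232),(270,227)],"handle":[(331,166),(328,194)],"scoop":[(402,165),(393,198)],"jar":[(404,231)],"count":[(200,280),(400,300)],"book":[(275,110)],"tin":[(171,232)],"bowl":[(180,184)]}
    else:
        q={"handle":[(295,188),(327,188)],"scoop":[(305,163),(329,170)],"jar":[(361,145)],"lid":[(250,215),(363,217)],"count":[(260,320)]}
    for k,v in q.items(): print(n,k,depth(c,v).tolist() if 0 else depth(c,v))
    im=c["img"]
    b=(slice(100,250),slice(240,470)) if n=="top" else (slice(110,280),slice(220,420))
    cv2.imwrite(f"pics/{n}0crop.png",cv2.resize(im[b],None,fx=3.4,fy=3.4,interpolation=cv2.INTER_CUBIC))
    # lid plane fit
    m=np.zeros((400,640),np.uint8)
    if n=="top": cv2.fillPoly(m,[np.array([(281,132),(318,138),(315,225),(275,222)])],1)
    else: cv2.fillPoly(m,[np.array([(256,210),(285,200),(335,200),(360,212)])],1)
    p=P[m>0];cen=p.mean(0);u,s,vt=np.linalg.svd(p-cen,full_matrices=False);nn=vt[2]*np.sign(vt[2,2]);print("lid plane",cen,nn,s[2]/len(p)**.5,"tilt",np.degrees(np.arccos(nn[2])),"dir",np.degrees(np.arctan2(nn[1],nn[0])))
E
```

```text
top lidcorners [[ 0.744   0.0502  0.1782]
 [ 0.7417 -0.1605  0.0822]
 [ 0.4472 -0.1525  0.0787]
 [ 0.4564  0.0589  0.176 ]]
top handle [[ 0.6375 -0.1062  0.1396]
 [ 0.5567 -0.0999  0.13  ]]
top scoop [[ 0.6694 -0.3414  0.0072]
 [ 0.5583 -0.3082  0.0333]]
top jar [[ 0.4556 -0.3254  0.1183]]
top count [[ 0.2749  0.3063  0.001 ]
 [ 0.2324 -0.3436  0.0017]]
top book [[0.8334 0.0775 0.0337]]
top tin [[0.4307 0.3704 0.0986]]
top bowl [[0.5865 0.3865 0.0069]]
lid plane [ 0.5936 -0.0105  0.1505] [-0.0004 -0.9898  0.1421] 0.03143107620207737 tilt 81.82895536086778 dir -90.02112913993092
side handle [[ 0.637  -0.1035  0.1266]
 [ 0.5463 -0.0997  0.1337]]
side scoop [[ 0.6334 -0.354   0.0043]
 [ 0.5498 -0.2951  0.0278]]
side jar [[ 0.45   -0.3151  0.1182]]
side lid [[0.7342 0.0536 0.178 ]
 [0.448  0.0411 0.1702]]
side count [[0.6996 0.2497 0.0012]]
lid plane [ 0.5885 -0.0169  0.144 ] [ 0.0084 -0.6484  0.7612] 0.007902862712139398 tilt 40.42840084148668 dir -89.25466226241572
```

```bash
python3 - <<'E'
import cv2
print(cv2.imread('pics/top0crop.png').shape,cv2.imread('pics/side0crop.png').shape)
E
```

```text
(510, 782, 3) (578, 680, 3)
```

View pics/top0crop.png

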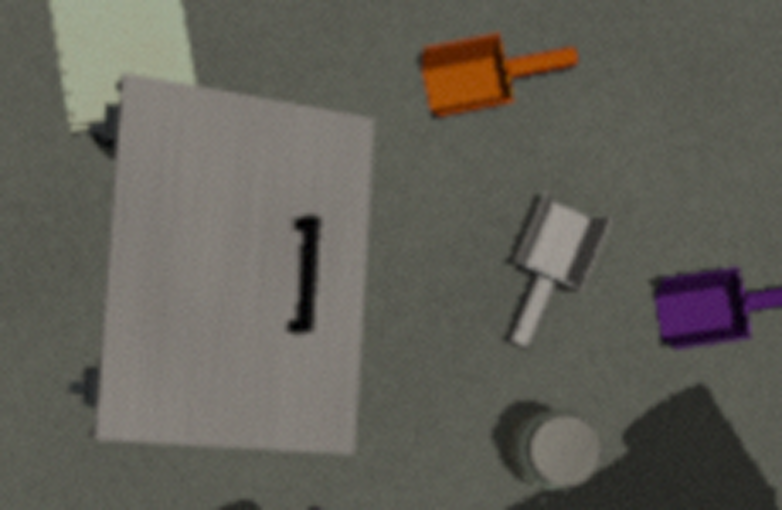

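View pics/side0crop.png

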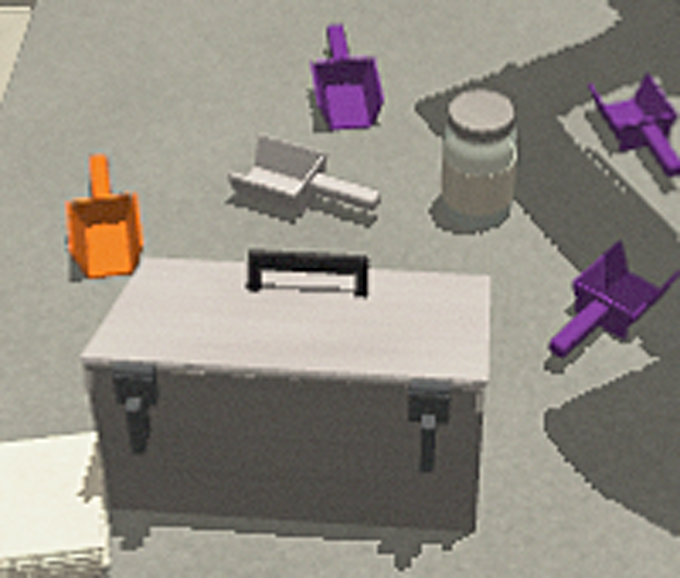

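The crops confirm the silver scoop: bowl at crop (562,242), upright, with its handle running toward (520,340). It is the only one that isn't coloured. Next are the robust fits.

```bash
cat > m.py <<'E'
from h import *
np.set_printoptions(precision=4,suppress=True)
T=dict(np.load("pics/top0.npz"));S=dict(np.load("pics/side0.npz"))
for n,c,poly in(("top",T,[(281,132),(318,138),(315,225),(275,222)]),("side",S,[(256,210),(285,200),(335,200),(360,212)])):
    P=allpts(c);m=np.zeros((400,640),np.uint8);cv2.fillPoly(m,[np.array(poly)],1)
    p=P[(m>0)&(c["z_map"]>0)]
    for _ in range(5):
        A=np.c_[p[:,:2],np.ones(len(p))];k=np.linalg.lstsq(A,p[:,2],rcond=None)[0];e=p[:,2]-A@k;p=p[abs(e)<max(.003,2*e.std())]
    print(n,"lid z=ax+by+c",k,"slope deg",np.degrees(np.arctan(np.hypot(*k[:2]))),"grad yaw",np.degrees(np.arctan2(k[1],k[0])),e.std(),len(p))
    hsv=cv2.cvtColor(c["img"],cv2.COLOR_BGR2HSV)
    # handle: dark pixels
    if n=="top": roi=(slice(155,205),slice(315,340))
    else: roi=(slice(178,205),slice(285,335))
    d=np.zeros((400,640),bool);d[roi]=c["img"][roi].max(2)<(60 if n=="top" else 90)
    q=P[d&(c["z_map"]>0)];lp=q[:,0]*k[0]+q[:,1]*k[1]+k[2];h=(q[:,2]-lp)*np.cos(np.arctan(k[1]))
    v,u=np.nonzero(d);print(" handle px",u.min(),u.max(),v.min(),v.max(),len(q),"height pct",np.percentile(h,[5,25,50,75,95]),"mean",q.mean(0))
    # ray on bar top plane: lid plane + offset 34 above top surface (bar top 38 above underside,34 above outer)
    uv=np.c_[u,v].astype(float);n_=norm(c,uv);M=np.linalg.inv(c["camera_from_world"]);o=M[:3,3];dr=np.c_[n_[:,0],-n_[:,1],-np.ones(len(n_))]@M[:3,:3].T
    off=.034/np.cos(np.arctan(np.hypot(*k[:2])))
    t=(k[0]*o[0]+k[1]*o[1]+k[2]+off-o[2])/(dr[:,2]-dr[:,:2]@k[:2])
    b=o+dr*t[:,None];print(" bar top", (b.min(0)+b.max(0))/2, np.median(b,0), b.min(0),b.max(0), cv2.minAreaRect((b[:,:2]*1000).astype(np.float32)))
    # lid outline
    if n=="top":
        for name,uvs in(("corners(crop)",[(122,75),(374,120),(354,454),(97,440)]),):
            uv=np.array(uvs)/3.4+[240,100]-.5+.15
            n_=norm(c,uv);dr=np.c_[n_[:,0],-n_[:,1],-np.ones(len(n_))]@M[:3,:3].T
            t=(k[0]*o[0]+k[1]*o[1]+k[2]-o[2])/(dr[:,2]-dr[:,:2]@k[:2]);print(" lid corners\n",o+dr*t[:,None])
    # scoop
    roi=(slice(150,210),slice(380,425)) if n=="top" else (slice(145,180),slice(285,335))
    z=np.where(c["z_map"]>0,P[...,2],0);mm=np.zeros((400,640),bool);mm[roi]=(z[roi]>.015)&(z[roi]<.05)
    q=P[mm];print(" scoop raised pts",len(q));
    sil=np.zeros((400,640),np.uint8);sil[roi]=(c["img"][roi].min(2)>(115 if n=="top" else 165))*255
    cv2.imwrite(f"pics/{n}_sil.png",cv2.resize(sil[roi],None,fx=8,fy=8,interpolation=0))
    cv2.imwrite(f"pics/{n}_scoop.png",cv2.resize(c["img"][roi],None,fx=10,fy=10,interpolation=cv2.INTER_CUBIC))
    # jar, tin, bowl tops
E
python3 m.py
```

```text
top lid z=ax+by+c [0.0177 0.4636 0.1421] slope deg 24.890219383856962 grad yaw 87.80758270948267 0.0015561010257623006 3125
 handle px 325 333 164 197 169 height pct [0.0004 0.0216 0.0305 0.0335 0.0351] mean [ 0.5972 -0.1038  0.1328]
 bar top [ 0.5951 -0.1017  0.1429] [ 0.5963 -0.1038  0.142 ] [ 0.5466 -0.1123  0.1386] [ 0.6435 -0.0911  0.1471] ((595.0978393554688, -101.94615936279297), (18.29230499267578, 97.5892333984375), 87.80443572998047)
 lid corners
 [[ 0.7528  0.0544  0.1807]
 [ 0.7456 -0.1626  0.08  ]
 [ 0.4436 -0.1518  0.0796]
 [ 0.4506  0.0633  0.1795]]
 scoop raised pts 320
side lid z=ax+by+c [0.0168 0.4686 0.1415] slope deg 25.123715321598333 grad yaw 87.94750594627695 0.0010135666941594522 948
 handle px 293 327 184 196 235 height pct [0.0051 0.0203 0.0255 0.0302 0.0339] mean [ 0.5945 -0.1011  0.1304]
 bar top [ 0.5922 -0.0653  0.1587] [ 0.5939 -0.0823  0.1505] [ 0.5424 -0.1088  0.1378] [ 0.642  -0.0217  0.1795] ((592.2522583007812, -65.33561706542969), (95.3780517578125, 88.28378295898438), 2.898526430130005)
 scoop raised pts 347
```

```bash
cat > lid.py <<'E'
from h import *
def lidpts(H,yaw,ang,pts):
    # pts in lid frame (x,y,z); ang = lid angle rad
    s=np.radians(28)-ang
    e=np.array([np.cos(np.radians(yaw)),np.sin(np.radians(yaw)),0]);l=np.array([-e[1],e[0],0]);z=np.array([0,0,1.])
    X=e*np.cos(s)+z*np.sin(s);Z=-e*np.sin(s)+z*np.cos(s)
    p=np.asarray(pts,float);return H+p[:,:1]*X+p[:,1:2]*l+p[:,2:]*Z
def draw(c,im,P,f,o,col):
    uv=(proj(c,P)-o+.5)*f
    cv2.polylines(im,[np.round(uv).astype(int)],True,col,1)
E
cat > chk.py <<'E'
from lid import *
import sys
H=np.array([float(sys.argv[1]),float(sys.argv[2]),.176]);yaw=float(sys.argv[3]);ang=np.radians(float(sys.argv[4]))
bar=lambda z:[(-.175,-.05,z),(-.165,-.05,z),(-.165,.05,z),(-.175,.05,z)]
lid=[(0,-.152,.004),(0,.152,.004),(-.239,.152,.004),(-.239,-.152,.004)]
bx=None
for n,b in(("top",(260,110,360,240)),("side",(240,170,370,270))):
    c=dict(np.load(f"pics/{n}0.npz"));f=5
    im=cv2.resize(c["img"][b[1]:b[3],b[0]:b[2]],None,fx=f,fy=f,interpolation=cv2.INTER_CUBIC)
    o=np.array(b[:2])
    for p,col in((lid,(0,255,0)),(bar(.038),(0,0,255)),(bar(.022),(255,0,0))): draw(c,im,lidpts(H,yaw,ang,p),f,o,col)
    cv2.imwrite(f"pics/chk_{n}_{sys.argv[5]}.png",im)
E
python3 chk.py .6017 .0588 88 3 a; python3 -c "
from h import *
for n in('top','side'):
    c=dict(np.load(f'pics/{n}0.npz'));print(np.linalg.inv(c['camera_from_world'])[:3,3])"
```

```text
[ 0.46558408 -0.08082467  1.19019304]
[0.49332631 0.88593496 1.07531226]
```

View pics/chk_top_a.png

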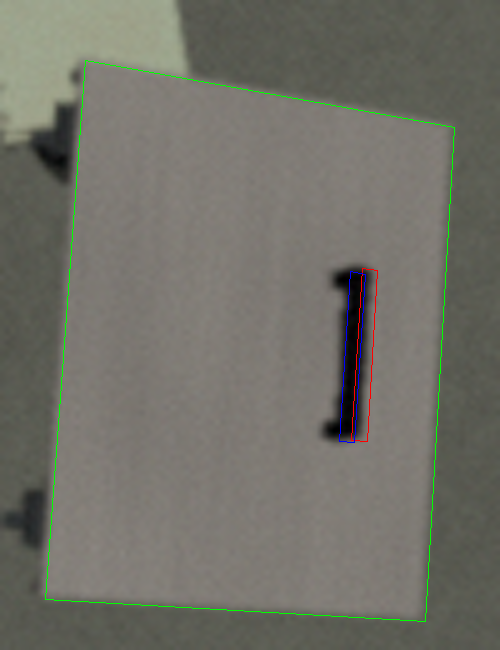

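View pics/chk_side_a.png

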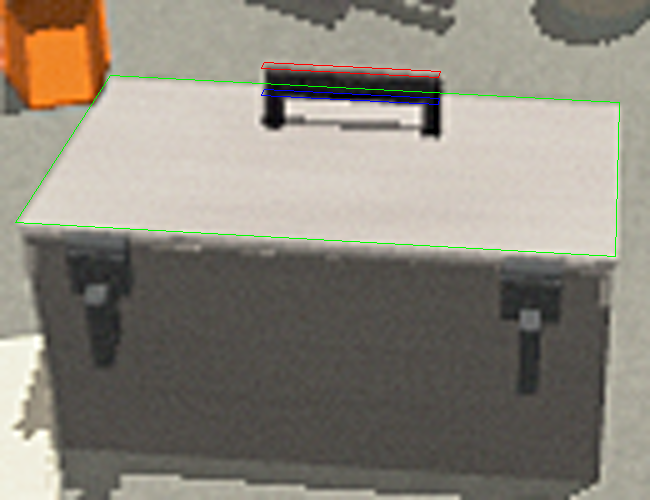

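View pics/top_scoop.png

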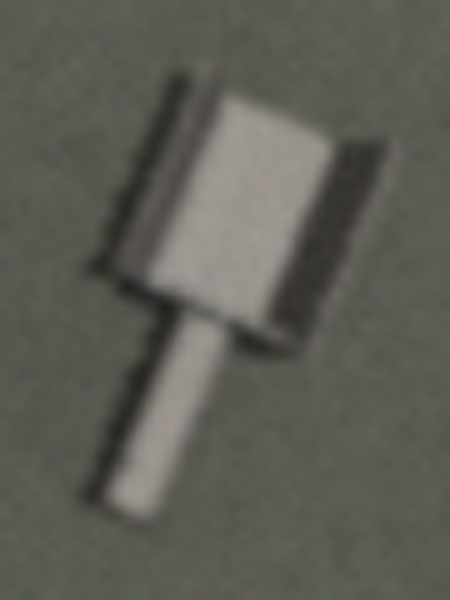

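View pics/side_scoop.png

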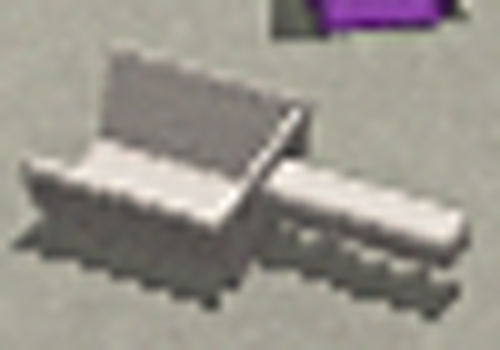

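```bash
python3 - <<'E'
from h import *
np.set_printoptions(precision=4,suppress=True)
T=dict(np.load("pics/top0.npz"));S=dict(np.load("pics/side0.npz"))
t=np.array([(133,508),(200,325)])/10-.5+[380,150]
s=np.array([(463,225),(290,172)])/10-.5+[285,145]
for c,p in((T,t),(S,s)):
    q=plane(c,p,.032);d=q[1]-q[0];print(q,np.degrees(np.arctan2(d[1],d[0])),np.linalg.norm(d))
# bowl rim top corners top view z=.036
p=np.array([(180,70),(97,268),(295,352),(388,145)])/10-.5+[380,150]
q=plane(T,p,.036);print(q,q.mean(0))
for a,b in((1,0),(2,3)):
    d=q[a]*-1+q[b];print(np.degrees(np.arctan2(d[1],d[0])),np.linalg.norm(d))
# floor of bowl
p=np.array([(228,95),(150,285),(268,322),(333,142)])/10-.5+[380,150]
q=plane(T,p,.003);print(q,q.mean(0))
for a,b in((1,0),(2,3)):
    d=q[a]*-1+q[b];print(np.degrees(np.arctan2(d[1],d[0])),np.linalg.norm(d))
# bystanders tops
for c,n in((T,'T'),(S,'S')):
    P=allpts(c);ok=c["z_map"]>0
    for nm,xy,lo,hi in(("jar",(.455,-.325),.112,.13),("tin",(.43,.37),.093,.11),("bowl",(.586,.386),.04,.06)):
        m=ok&(np.hypot(P[...,0]-xy[0],P[...,1]-xy[1])<.08)&(P[...,2]>lo)&(P[...,2]<hi)
        print(n,nm,m.sum(),(P[m].min(0)+P[m].max(0))/2 if m.any() else 0)
E
```

```text
[[ 0.551  -0.3079  0.032 ]
 [ 0.6101 -0.3285  0.032 ]] -19.20592015927778 0.06255833381594804
[[ 0.5444 -0.3053  0.032 ]
 [ 0.6023 -0.3295  0.032 ]] -22.635316477445894 0.06275476683535425
[[ 0.6914 -0.3203  0.036 ]
 [ 0.6269 -0.2945  0.036 ]
 [ 0.6019 -0.3581  0.036 ]
 [ 0.6693 -0.3874  0.036 ]] [ 0.6474 -0.3401  0.036 ]
-21.756581809136396 0.06948782748354115
-23.47412794017946 0.073474034352805
[[ 0.69   -0.3431  0.003 ]
 [ 0.6264 -0.3181  0.003 ]
 [ 0.6154 -0.357   0.003 ]
 [ 0.6755 -0.3779  0.003 ]] [ 0.6518 -0.349   0.003 ]
-21.41225440491317 0.06836162207770989
-19.145477821753282 0.06365837650357759
T jar 352 [ 0.4528 -0.3297  0.1187]
T tin 353 [0.429  0.376  0.0992]
T bowl 262 [0.5837 0.3736 0.0471]
S jar 211 [ 0.45   -0.331   0.1183]
S tin 652 [0.4267 0.3784 0.099 ]
S bowl 441 [0.5801 0.3745 0.0471]
```

```bash
python3 -c "
from plant import r
print([a for a in dir(r) if a[0]!='_'])"
```

```text
['Unreachable', 'capture', 'close_job', 'get_state', 'nose_length']
```

>>> apply_moves:
  targets:
    - [[0,0,-1],[0,0,0.8],87]
    - [[-0.6,0.8,-0.6],[0,0,0.8],87]
    - [[-0.8,1,0],[0.5,0,0.8],87]
    - [[-0.8,1,0],[0.5,0,0],87]
    - [[-0.8,1,0],[0.5,0,0],87]

```text
time_s: 0.6
tcp_pos: [0.3093, -0.4958, 0.2734]
eef_rot: [-168.5, 0.1, 177.2]
contact_force: [3.3, -1.4, 1.0]
gripper_width: 0.0872
```

```bash
cat > plan.py <<'E'
from lid import *
from plant import r
from scipy.spatial.transform import Rotation as Ro
import json
np.set_printoptions(precision=3,suppress=True)
s=r.get_state()
R=Ro.from_euler('xyz',s["eef_rot"],degrees=True)
open('log.jsonl','a').write(json.dumps([list(s["joints"]),list(s["tcp_pos"]),list(s["eef_rot"])])+"\n")
def lidframe(H,yaw,ang):  # ang deg -> grip tool rotation (y=lidX,z=-lidZ)
    a=np.radians(28-ang);e=np.array([np.cos(np.radians(yaw)),np.sin(np.radians(yaw)),0]);z=np.array([0,0,1.])
    X=e*np.cos(a)+z*np.sin(a);Z=-e*np.sin(a)+z*np.cos(a)
    return Ro.from_matrix(np.c_[np.cross(X,-Z),X,-Z])
def go(pos,Rt):
    d=R.inv().apply(np.asarray(pos)-s["tcp_pos"]);w=(R.inv()*Rt).as_rotvec(degrees=True)
    print("shift/0.04:",d/.04,"turn/8:",w/8," | mm",d*1000,"deg",w)
def st():
    print("t",round(s["time_s"],2),"q",s["joints"],"tcp",s["tcp_pos"],s["eef_rot"],"F",s["contact_force"],"w",s["gripper_width"])
HY=88;H=np.array([.601,.0615,.176])
E
cat > p1.py <<'E'
from plan import *
import sys
st()
Rt=lidframe(H,HY,3)
hc=lidpts(H,HY,np.radians(3),[(-.170,0,.030)])[0]
back=float(sys.argv[1])
print("handle",hc,Rt.as_euler('xyz',degrees=True))
go(hc-Rt.apply([0,0,1])*(back-.002),Rt)
E
python3 p1.py .1
```

```text
t 0.6 q [-32.21    4.466 -18.76   11.356 -61.465 -65.62 ] tcp [ 0.309 -0.496  0.273] [-168.495    0.101  177.155] F [ 3.34  -1.398  0.965] w 0.08723879280901954
handle [ 0.595 -0.105  0.131] [155.   0. 178.]
shift/0.04: [-6.666  9.159 -0.493] turn/8: [-4.563  0.025 -0.105]  | mm [-266.64   366.346  -19.717] deg [-36.505   0.203  -0.841]
```

>>> apply_moves:
  targets:
    - [[-0.7,0.9,-0.4],[-0.8,0,0],87]
    - [[-0.8,0.9,-0.2],[-0.8,0,0],87]
    - [[-0.8,1,0.1],[-0.8,0,0],87]
    - [[-0.8,1,0.2],[-0.8,0,0],87]
    - [[-0.8,1,0.3],[-0.8,0,0],87]

```text
time_s: 1.1
tcp_pos: [0.4525, -0.2939, 0.2665]
eef_rot: [157.7, -1.6, 177.9]
contact_force: [0.0, 0.2, -0.7]
gripper_width: 0.087
```

```bash
python3 p1.py .1
```

```text
t 1.1 q [-27.364  16.063   4.599 -19.407 -89.855 -63.039] tcp [ 0.452 -0.294  0.266] [157.701  -1.572 177.915] F [ 0.001  0.188 -0.704] w 0.08702301371393467
handle [ 0.595 -0.105  0.131] [155.   0. 178.]
shift/0.04: [-3.425  3.122  2.431] turn/8: [-0.337 -0.176 -0.089]  | mm [-137.005  124.888   97.237] deg [-2.699 -1.406 -0.708]
```

>>> apply_moves:
  targets:
    - [[-0.9,0.8,0.4],[-0.3,-0.2,0],60]
    - [[-0.9,0.8,0.5],[0,0,0],60]
    - [[-0.9,0.8,0.6],[0,0,0],60]
    - [[-0.7,0.8,0.7],[0,0,0],60]
    - [[0,0,0],[0,0,0],60]

```text
time_s: 1.6
tcp_pos: [0.5925, -0.1495, 0.2338]
eef_rot: [154.7, -0.5, 177.1]
contact_force: [-0.6, -0.6, -0.3]
gripper_width: 0.0605
```

```bash
python3 p1.py .06; python3 - <<'E'
from h import *
for n,b in(("top",(250,100,400,260)),("side",(230,110,400,280))):
    c=cap(n);np.savez(f"pics/{n}1.npz",**c);cv2.imwrite(f"pics/{n}1.png",cv2.resize(c["img"][b[1]:b[3],b[0]:b[2]],None,fx=3.5,fy=3.5,interpolation=cv2.INTER_CUBIC))
E
```

```text
t 1.6 q [-13.014  20.271   7.503 -25.027 -83.14  -75.665] tcp [ 0.593 -0.149  0.234] [154.663  -0.468 177.087] F [-0.636 -0.562 -0.256] w 0.06050545809940298
handle [ 0.595 -0.105  0.131] [155.   0. 178.]
shift/0.04: [-0.03  -0.085  1.341] turn/8: [ 0.043 -0.004 -0.128]  | mm [-1.204 -3.388 53.621] deg [ 0.341 -0.036 -1.025]
```

View pics/top1.png

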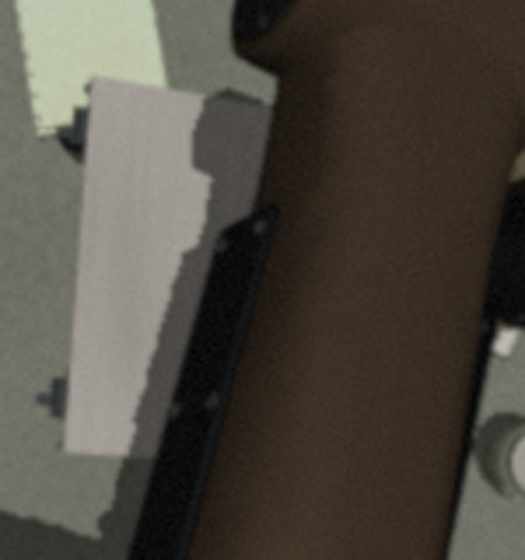

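View pics/side1.png

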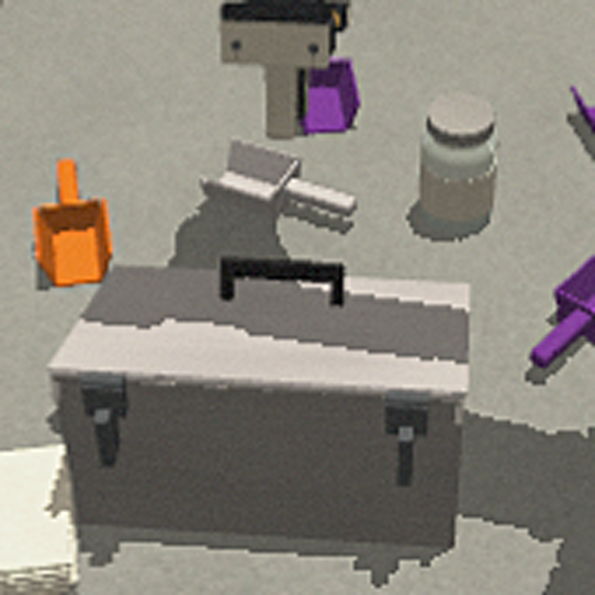

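```bash
python3 - <<'E'
from plan import *
c=dict(np.load("pics/side1.npz"))
w=s["gripper_width"]/2
for y in(w,w+.01,w+.021,-w):
    p=s["tcp_pos"]+R.apply([[.0095,y,.017],[-.0095,y,.017]])
    print(y,(proj(c,p)-[230,110]+.5)*3.5)
P=allpts(c);z=c["z_map"]
uv=[(308,145),(311,145),(313,140),(311,148)]
q=depth(c,uv);print(q);print(R.inv().apply(q-s["tcp_pos"]))
E
```

```text
0.030093569025694447 [[293.526 163.514]
 [269.007 162.218]]
0.04009356902569445 [[291.924 166.821]
 [267.23  165.511]]
0.05109356902569445 [[290.134 170.514]
 [265.245 169.19 ]]
-0.030093569025694447 [[302.703 144.578]
 [279.188 143.358]]
[[ 0.596 -0.113  0.275]
 [ 0.589 -0.119  0.27 ]
 [ 0.583 -0.121  0.286]
 [ 0.588 -0.114  0.264]]
[[-0.003  0.053 -0.019]
 [ 0.004  0.045 -0.017]
 [ 0.01   0.05  -0.032]
 [ 0.005  0.047 -0.01 ]]
```

```bash
python3 - <<'E'
from plan import *
c=dict(np.load("pics/side1.npz"))
for u in(309,312,316):
  for v in range(140,162,2):
    q=depth(c,[(u,v)]);print(u,v,c["img"][v,u],R.inv().apply(q-s["tcp_pos"])[0])
c=cap("side");cv2.imwrite("pics/side1b.png",cv2.resize(c["img"][100:190,260:360],None,fx=7,fy=6.5,interpolation=cv2.INTER_CUBIC))
print(s["time_s"])
E
```

```text
309 140 [ 91 104 111] [-0.001  0.048 -0.031]
309 142 [ 91 107 113] [-0.     0.05  -0.026]
309 144 [ 98 110 114] [-0.001  0.044 -0.019]
309 146 [ 96 110 119] [-0.     0.049 -0.015]
309 148 [ 86 102 105] [-0.001  0.048 -0.009]
309 150 [150 161 164] [-0.051 -0.349  0.097]
309 152 [149 165 167] [-0.049 -0.335  0.1  ]
309 154 [123 126 134] [-0.042 -0.282  0.093]
309 156 [121 127 133] [-0.042 -0.286  0.101]
309 158 [118 121 130] [-0.042 -0.287  0.108]
309 160 [116 126 130] [-0.041 -0.275  0.112]
312 140 [ 97 109 117] [ 0.007  0.051 -0.032]
312 142 [ 94 110 116] [ 0.007  0.048 -0.026]
312 144 [ 97 109 116] [ 0.007  0.05  -0.021]
312 146 [ 98 110 116] [ 0.008  0.05  -0.016]
312 148 [ 95 107 115] [ 0.007  0.047 -0.01 ]
312 150 [147 160 160] [-0.041 -0.355  0.098]
312 152 [150 163 166] [-0.039 -0.341  0.101]
312 154 [140 146 151] [-0.031 -0.276  0.091]
312 156 [116 120 125] [-0.031 -0.279  0.099]
312 158 [143 152 158] [-0.031 -0.279  0.106]
312 160 [105 111 116] [-0.029 -0.26   0.107]
316 140 [22 25 22] [ 0.008 -0.033 -0.013]
316 142 [22 33 23] [ 0.009 -0.034 -0.007]
316 144 [73 34 60] [-0.028 -0.357  0.076]
316 146 [74 60 74] [-0.028 -0.365  0.085]
316 148 [73 81 80] [-0.028 -0.361  0.091]
316 150 [156 170 170] [-0.027 -0.354  0.097]
316 152 [148 164 163] [-0.025 -0.339  0.1  ]
316 154 [154 168 171] [-0.024 -0.332  0.105]
316 156 [145 159 160] [-0.022 -0.315  0.108]
316 158 [157 171 173] [-0.022 -0.313  0.114]
316 160 [152 165 165] [-0.021 -0.305  0.119]
1.7
```

View pics/side1b.png

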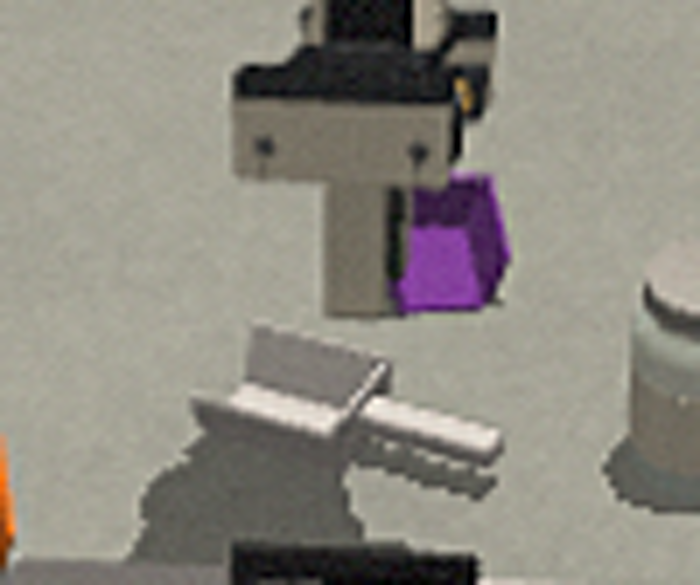

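```bash
python3 - <<'E'
from plan import *
c=dict(np.load("pics/side0.npz"))
R0=Ro.from_euler('xyz',[179.9,0,-162.887],degrees=True);p0=np.array([.19854,-.6446,.2189])
q=[[x,y,z] for z in(.017,-.008,-.049) for y in(.044,-.044) for x in(-.0095,.0095)]
uv=proj(c,p0+R0.apply(q));print(uv)
b=(400,0,500,100);im=cv2.resize(c["img"][0:100,400:500],None,fx=6,fy=6,interpolation=cv2.INTER_CUBIC)
for k,(u,v) in enumerate((uv-[400,0]+.5)*6): cv2.circle(im,(int(u),int(v)),3,[(0,0,255),(0,255,0),(255,0,0)][k//4],-1)
cv2.imwrite("pics/tip0.png",im)
E
```

```text
[[435.81   76.43 ]
 [440.859  75.759]
 [425.769  64.028]
 [430.666  63.406]
 [436.821  70.031]
 [441.915  69.372]
 [426.641  57.755]
 [431.581  57.144]
 [438.51   59.277]
 [443.679  58.638]
 [428.096  47.224]
 [433.106  46.634]]
```

View pics/tip0.png

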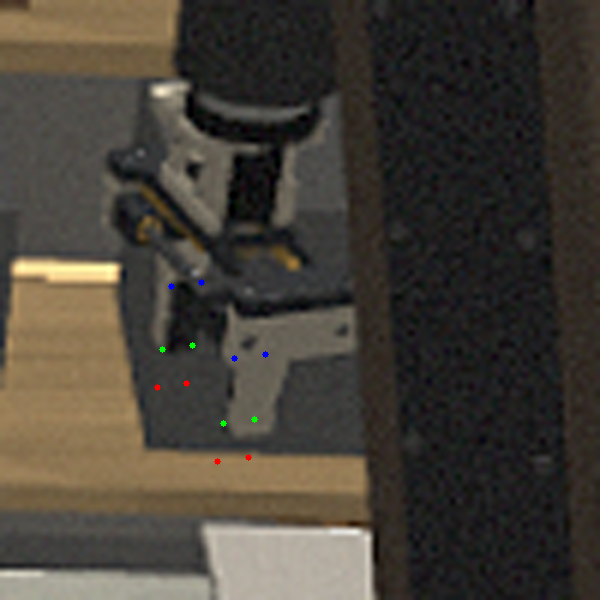

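>>> apply_moves:
  targets:
    - [[0,-0.1,0.6],[0,0,-0.1],40]
    - [[0,0,0.5],[0,0,0],40]
    - [[0,0,0.6],[0,0,0],40]
    - [[0,0,0.3],[0,0,0],40]
    - [[0,0,0],[0,0,0],40]

```text
time_s: 2.25
tcp_pos: [0.5903, -0.1296, 0.1627]
eef_rot: [155.0, 0.3, 177.3]
contact_force: [0.2, -0.6, -0.4]
gripper_width: 0.0401
```

```bash
python3 p1.py 0; python3 - <<'E'
from h import *
c=cap("side");np.savez("pics/side2.npz",**c);cv2.imwrite("pics/side2.png",cv2.resize(c["img"][130:230,240:370],None,fx=6,fy=6,interpolation=cv2.INTER_CUBIC))
E
```

```text
t 2.25 q [-11.275  21.949   0.752 -25.779 -74.175 -73.039] tcp [ 0.59  -0.13   0.163] [155.005   0.26  177.309] F [ 0.211 -0.565 -0.383] w 0.04008117284309278
handle [ 0.595 -0.105  0.131] [155.   0. 178.]
shift/0.04: [-0.089  0.228  1.022] turn/8: [-0.001  0.066 -0.065]  | mm [-3.577  9.128 40.869] deg [-0.007  0.528 -0.516]
```

View pics/side2.png

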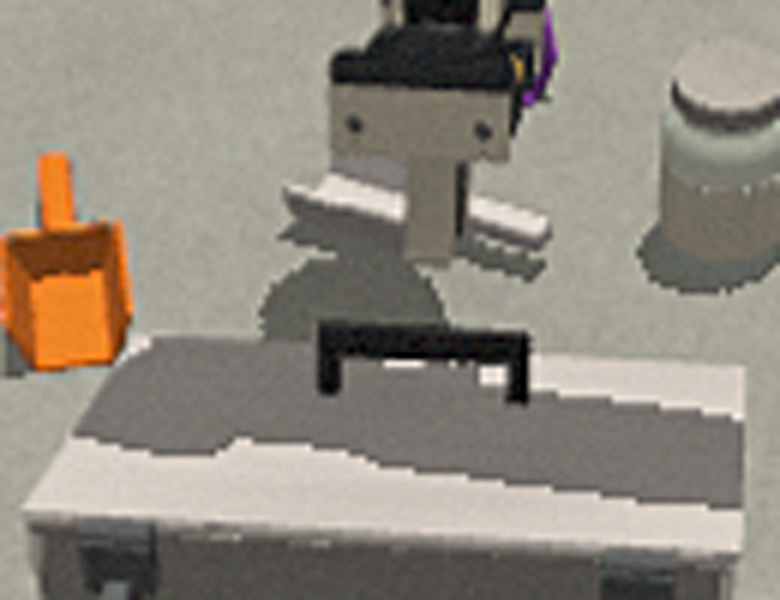

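>>> apply_moves:
  targets:
    - [[-0.1,0.3,0.3],[0,0,0],40]
    - [[0,0,0],[0,0,0],40]

```text
time_s: 2.5
tcp_pos: [0.5964, -0.1154, 0.1595]
eef_rot: [155.1, 0.5, 177.2]
contact_force: [-0.4, -0.3, 0.7]
gripper_width: 0.04
```

```bash
python3 p1.py 0
```

```text
t 2.5 q [ -9.894  21.889   0.32  -25.981 -73.021 -74.093] tcp [ 0.596 -0.115  0.16 ] [155.085   0.476 177.191] F [-0.396 -0.294  0.67 ] w 0.0400485380049382
handle [ 0.595 -0.105  0.131] [155.   0. 178.]
shift/0.04: [ 0.051 -0.065  0.796] turn/8: [-0.011  0.097 -0.067]  | mm [ 2.029 -2.619 31.85 ] deg [-0.088  0.772 -0.533]
```

>>> apply_moves:
  targets:
    - [[0,0,0.3],[0,0,0],40]
    - [[0,0,0.3],[0,0,0],40]
    - [[0,0,0],[0,0,0],40]

```text
time_s: 2.8
tcp_pos: [0.5981, -0.1047, 0.1378]
eef_rot: [155.1, 0.7, 177.2]
contact_force: [-0.4, 0.2, 0.3]
gripper_width: 0.0399
```

```bash
python3 p1.py 0; python3 - <<'E'
from h import *
c=cap("side");np.savez("pics/side3.npz",**c);cv2.imwrite("pics/side3.png",cv2.resize(c["img"][130:230,240:370],None,fx=6,fy=6,interpolation=cv2.INTER_CUBIC))
E
```

```text
t 2.8 q [ -8.955  22.689  -1.371 -26.464 -70.239 -73.668] tcp [ 0.598 -0.105  0.138] [155.121   0.656 177.196] F [-0.402  0.157  0.274] w 0.03992136080834602
handle [ 0.595 -0.105  0.131] [155.   0. 178.]
shift/0.04: [ 0.076 -0.08   0.189] turn/8: [-0.016  0.117 -0.057]  | mm [ 3.046 -3.204  7.568] deg [-0.125  0.934 -0.452]
```

View pics/side3.png

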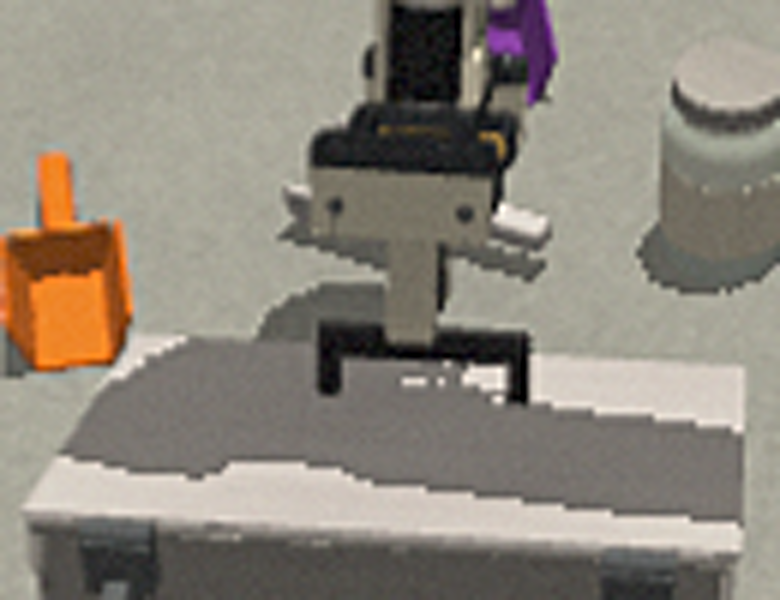

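>>> apply_moves:
  targets:
    - [[0.1,0,0.2],[0,0.1,0],40]
    - [[0,0,0.15],[0,0,0],40]
    - [[0,0,0],[0,0,0],40]

```text
time_s: 3.15
tcp_pos: [0.5945, -0.0988, 0.1247]
eef_rot: [155.2, -0.1, 177.6]
contact_force: [0.2, 0.7, 0.4]
gripper_width: 0.0396
```

```bash
python3 p1.py 0; python3 - <<'E'
from h import *
c=cap("side");np.savez("pics/side4.npz",**c);cv2.imwrite("pics/side4.png",cv2.resize(c["img"][130:230,240:370],None,fx=6,fy=6,interpolation=cv2.INTER_CUBIC))
E
```

```text
t 3.15 q [ -8.391  23.373  -2.188 -26.486 -69.466 -73.522] tcp [ 0.595 -0.099  0.125] [155.16   -0.102 177.571] F [0.208 0.701 0.379] w 0.039618244089623
handle [ 0.595 -0.105  0.131] [155.   0. 178.]
shift/0.04: [-0.023 -0.073 -0.168] turn/8: [-0.02   0.011 -0.054]  | mm [-0.907 -2.931 -6.702] deg [-0.16   0.089 -0.432]
```

View pics/side4.png

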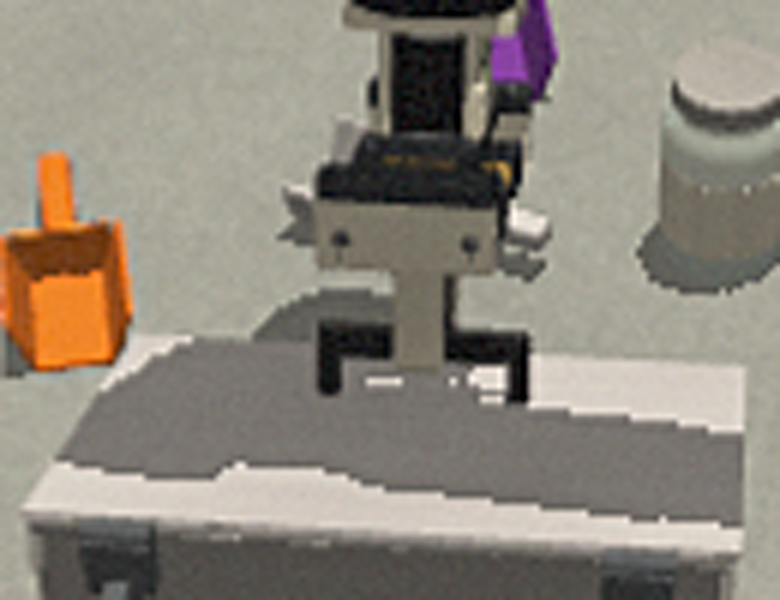

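>>> apply_moves:
  targets:
    - [[0,0,0],[0,0,0],18]
    - [[0,0,0],[0,0,0],18]
    - [[0,0,0],[0,0,0],18]
  squeeze: 5

```text
time_s: 3.5
tcp_pos: [0.595, -0.0993, 0.1254]
eef_rot: [155.2, -0.0, 177.6]
contact_force: [0.5, -0.5, 0.7]
gripper_width: 0.0221
```

>>> apply_moves:
  targets:
    - [[0,0,0],[0,0,0],5]
    - [[0,0,0],[0,0,0],5]
    - [[0,0,0],[0,0,0],5]

```text
time_s: 3.8
tcp_pos: [0.5949, -0.1021, 0.1243]
eef_rot: [155.4, -0.0, 177.5]
contact_force: [-0.2, -0.5, 0.0]
gripper_width: 0.01
```

```bash
python3 p1.py 0; python3 - <<'E'
from h import *
c=cap("side");np.savez("pics/side5.npz",**c);cv2.imwrite("pics/side5.png",cv2.resize(c["img"][130:230,240:370],None,fx=6,fy=6,interpolation=cv2.INTER_CUBIC))
E
```

```text
t 3.8 q [ -8.515  23.408  -2.18  -26.236 -69.34  -73.521] tcp [ 0.595 -0.102  0.124] [155.417  -0.041 177.505] F [-0.245 -0.505  0.014] w 0.01002190801017992
handle [ 0.595 -0.105  0.131] [155.   0. 178.]
shift/0.04: [-0.01   0.005 -0.141] turn/8: [-0.052  0.021 -0.058]  | mm [-0.385  0.189 -5.648] deg [-0.417  0.171 -0.467]
```

View pics/side5.png

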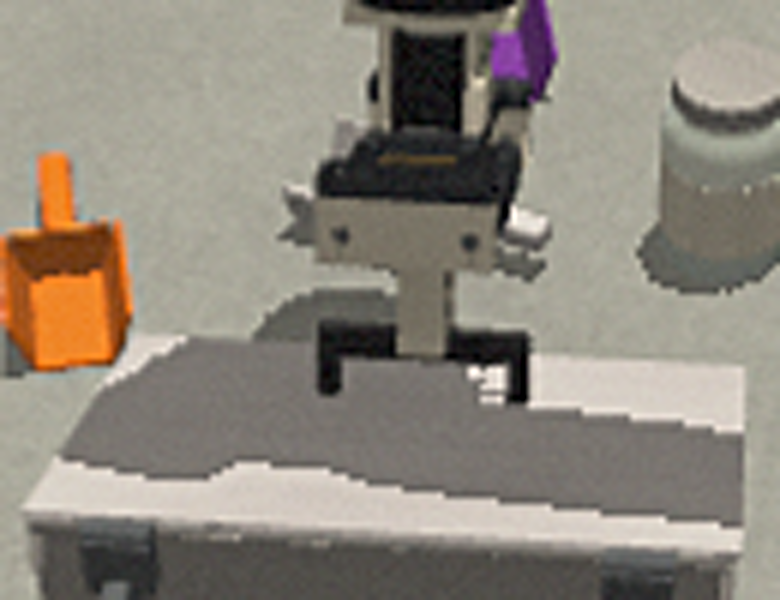

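Both readings say the bar is held: the width is 10.0 mm, which is the bar's thickness, and the side view shows the fingers straddling it at crop (425,340). Before swinging, I'll fit the arm kinematics from the logged poses to check the arc's joint range.

```bash
cat > kin.py <<'E'
import numpy as np,json,itertools
from scipy.optimize import least_squares
from scipy.spatial.transform import Rotation as Ro
L=[json.loads(l) for l in open('log.jsonl')]
L.append([[-56.3729,20.5918,.6349,-.0215,-70.1361,-16.5066],[.19854,-.64462,.21892],[179.905,-.007,-162.887]])
def E(a,d): return Ro.from_euler(a,d,degrees=True)
s4,s6,off=1,1,0
def fk(q,p,s4,s6,off):
    d1,a1,a2,a3x,a3z,d4,t=p
    R=E('z',q[0]);x=R.apply([a1,0,d1]);R=R*E('y',q[1]);x=x+R.apply([0,0,a2]);R=R*E('y',-q[2]);x=x+R.apply([a3x,0,a3z])
    R=R*E('x',s4*q[3]);R=R*E('y',-q[4]);x=x+R.apply([t,0,0])
    R=R*E('x',s6*q[5])
    T=Ro.from_matrix(np.array([[0,0,1],[0,1,0],[-1,0,0]],float)) # tool z = x
    return x,R*T*E('z',off)
def rot():
    best=None
    for a,b,o in itertools.product((1,-1),(1,-1),(0,90,180,270)):
        e=max(np.degrees((fk(q,[0]*7,a,b,o)[1].inv()*E('xyz',r)).magnitude()) for q,p,r in L)
        if best is None or e<best[0]: best=(e,a,b,o)
    return best
B=rot()
def res(p): return np.concatenate([fk(q,[p[0],p[1],p[2],p[3],p[4],0,p[5]],*B[1:])[0]-np.array(x) for q,x,_ in L]+[1e-3*(p-[.3,.0,.4,.4,0,.2])])
S=least_squares(res,[.3,0,.4,.4,0,.2]);P=[*S.x[:5],0,S.x[5]]
lo=np.array([-176.03,-82.01,-58.28,-173.87,-174.79,-173.66]);hi=np.array([176.03,121.73,71.71,95.51,-.11,173.66])
def ik(pos,R,q0):
    f=lambda q:(lambda x,r:np.r_[(x-pos)*5,(r.inv()*R).as_rotvec()])(*fk(q,P,*B[1:]))
    s=least_squares(f,np.clip(q0,lo+.1,hi-.1),bounds=(lo,hi),x_scale=30,max_nfev=200);return s.x,np.linalg.norm(s.fun)
if __name__=="__main__":
    np.set_printoptions(precision=4,suppress=True);print(B,P,np.abs(res(S.x)).max(),len(L))
E
python3 kin.py
python3 - <<'E'
import sys;sys.argv=['x']
from kin import *
from plan import lidframe,H,HY,s,R
np.set_printoptions(precision=1,suppress=True)
a0=28-(180-s["eef_rot"][0]);print("lid ang",a0)
t0=s["tcp_pos"];R0=R;q=s["joints"]
ax=R0.apply([1,0,0])
for d in range(0,151,10):
    D=Ro.from_rotvec(ax*np.radians(d));pos=H+D.apply(t0-H);q,e=ik(pos,D*R0,q);print(d,q,round(e,4),pos)
E
```

```text
(np.float64(0.00021026519419587908), -1, -1, 270) [np.float64(-0.14948198795161766), np.float64(0.08061172236156587), np.float64(0.37582722472760266), np.float64(0.3763439767943155), np.float64(0.11384493013211684), 0, np.float64(-0.010365451831475692)] 0.2309981870606067 12
lid ang 3.4122509042174727
0 [ -9.3  21.6  -7.7 -26.8 -66.3 -71. ] 0.0 [ 0.6 -0.1  0.1]
10 [-10.1  21.   -4.3 -15.7 -67.5 -76. ] 0.0 [ 0.6 -0.1  0.2]
20 [-10.4  20.5  -0.6  -4.8 -69.6 -80.4] 0.0 [ 0.6 -0.1  0.2]
30 [-10.2  20.3   3.5   5.6 -72.5 -84. ] 0.0 [ 0.6 -0.1  0.2]
40 [ -9.5  20.3   7.7  15.8 -76.  -86.6] 0.0 [ 0.6 -0.1  0.2]
50 [ -8.4  20.6  12.1  25.7 -79.8 -88.4] 0.0 [ 0.6 -0.1  0.3]
60 [ -6.8  21.1  16.4  35.5 -83.7 -89.2] 0.0 [ 0.6 -0.1  0.3]
70 [ -4.8  21.9  20.6  45.4 -87.5 -89.2] 0.0 [ 0.6 -0.   0.3]
80 [ -2.5  22.8  24.6  55.4 -91.  -88.5] 0.0 [ 0.6 -0.   0.3]
90 [  0.   23.8  28.1  65.6 -94.1 -87.2] 0.0 [0.6 0.  0.3]
100 [  2.8  24.9  30.9  75.9 -96.6 -85.5] 0.0 [0.6 0.  0.3]
110 [  5.6  25.9  32.8  86.4 -98.5 -83.7] 0.0 [0.6 0.1 0.3]
120 [   8.3   26.7   33.4   95.5 -100.   -82.3] 0.0214 [0.6 0.1 0.3]
130 [  10.8   26.3   30.7   95.5 -101.8  -84.3] 0.1942 [0.6 0.1 0.3]
140 [  13.2   25.6   26.7   95.5 -104.7  -87.3] 0.3612 [0.6 0.2 0.3]
150 [  15.5   24.8   21.6   95.5 -109.   -91.5] 0.5202 [0.6 0.2 0.3]
```

```bash
cat > kin2.py <<'E'
import kin
from kin import *
def rots(q):
    s4,s6,off=B[1:]
    R1=E('z',q[0]);R2=R1*E('y',q[1]);R3=R2*E('y',-q[2]);R4=R3*E('x',s4*q[3]);R5=R4*E('y',-q[4])
    return R1,R2,R3,R5,R5*E('x',s6*q[5])*Ro.from_matrix(np.array([[0,0,1],[0,1,0],[-1,0,0]],float))*E('z',off)
def row(q):
    R1,R2,R3,R5,R6=rots(q);ex,ez=[1,0,0],[0,0,1]
    return np.c_[R1.apply(ex),R1.apply(ez),R2.apply(ex),R2.apply(ez),R3.apply(ex),R3.apply(ez),R5.apply(ex)]
A=np.vstack([row(q) for q,_,_ in L]);b=np.concatenate([x for _,x,_ in L])
p0=np.array([0,.3,0,.4,.4,0,.2]);lam=1e-4
PP=np.linalg.lstsq(np.vstack([A,lam*np.eye(7)]),np.r_[b,lam*p0],rcond=None)[0]
E_=np.abs(A@PP-b).reshape(-1,3).max(1)
kin.fk=lambda q,p,*a:(row(q)@PP,rots(q)[-1])
if __name__=="__main__":
    np.set_printoptions(precision=4,suppress=True);print(PP,E_)
E
python3 kin2.py; cat log.jsonl | cut -c1-200|tail -3
```

```text
[-0.2002 -0.0458  0.3168  0.3707  0.3594  0.1154 -0.0103] [0.2205 0.0644 0.0096 0.0107 0.0107 0.0109 0.0067 0.0065 0.0054 0.0104
 0.0099 0.0099 0.1418]
[[-8.390595862015244, 23.37347050556769, -2.1884002306334676, -26.486052291796156, -69.46614830831261, -73.52243299417518], [0.5945268893475095, -0.09879544485263302, 0.12468244140190729], [155.160116
[[-8.515293884985887, 23.4079490679539, -2.180167844122732, -26.236238603749207, -69.33999272709362, -73.52097551600795], [0.5949159814872917, -0.10211171992729048, 0.12431738291936506], [155.41732939
[[-8.517572300903645, 23.406446538593933, -2.1758699504091825, -26.241012040552587, -69.34493908589785, -73.51984932688882], [0.5949334609709134, -0.10209901922469905, 0.12436352481364917], [155.41225
```

```bash
sed -i 's/R5.apply(ex)\]/R5.apply(ex),R1.apply([0,1,0]),R5.apply([0,1,0])]/; s/,\.2\]);lam/,.2,0,0]);lam/; s/np.eye(7)/np.eye(9)/' kin2.py; python3 kin2.py
cat > arc.py <<'E'
from kin2 import *
from plan import lidframe,H,HY,s,R
np.set_printoptions(precision=1,suppress=True)
t0=s["tcp_pos"];R0=R;q=s["joints"];ax=R0.apply([1,0,0])
for d in range(0,151,10):
    D=Ro.from_rotvec(ax*np.radians(d));pos=H+D.apply(t0-H);q,e=kin.ik(pos,D*R0,q);print(d,q,round(e,4),pos)
E
python3 arc.py
```

```text
[-0.      0.1988  0.      0.6016  0.4636 -0.      0.3847 -0.     -0.1918] [0. 0. 0. 0. 0. 0. 0. 0. 0. 0. 0. 0. 0.]
0 [ -8.5  23.4  -2.2 -26.2 -69.3 -73.5] 0.0 [ 0.6 -0.1  0.1]
10 [ -2.   19.2  -5.4 -16.  -66.2 -83.9] 0.0 [ 0.6 -0.1  0.2]
20 [  4.9  16.   -8.9  -5.  -64.7 -95.3] 0.0 [ 0.6 -0.1  0.2]
30 [  11.9   13.9  -12.2    5.8  -65.4 -106.8] 0.0 [ 0.6 -0.1  0.2]
40 [  18.4   13.2  -14.7   15.5  -68.5 -117.4] 0.0 [ 0.6 -0.1  0.2]
50 [  24.5   13.8  -16.4   23.5  -73.4 -126.5] 0.0 [ 0.6 -0.1  0.3]
60 [  30.    15.8  -17.2   29.8  -79.5 -133.9] 0.0 [ 0.6 -0.1  0.3]
70 [  34.7   18.8  -17.4   34.6  -86.2 -139.9] 0.0 [ 0.6 -0.   0.3]
80 [  38.7   22.8  -17.2   38.3  -93.  -144.7] 0.0 [ 0.6 -0.   0.3]
90 [  42.    27.5  -16.7   41.1  -99.6 -148.7] 0.0 [0.6 0.  0.3]
100 [  44.5   32.6  -16.2   43.4 -106.  -152.1] 0.0 [0.6 0.  0.3]
110 [  46.3   38.1  -15.7   45.2 -112.2 -155.1] 0.0 [0.6 0.1 0.3]
120 [  47.4   43.8  -15.3   46.6 -118.2 -157.9] 0.0 [0.6 0.1 0.3]
130 [  48.    49.5  -15.    47.8 -124.1 -160.6] 0.0 [0.6 0.1 0.3]
140 [  48.    55.2  -14.8   48.5 -129.9 -163.5] 0.0 [0.6 0.2 0.3]
150 [  47.5   60.8  -14.7   48.8 -135.8 -166.6] 0.0 [0.6 0.2 0.3]
```

```bash
cat > arc2.py <<'E'
from kin2 import *
from plan import H,s,R
np.set_printoptions(precision=2,suppress=True)
def pts(q):
    R1,R2,R3,R5,R6=rots(q);sh=np.array([0,0,PP[1]]);el=sh+R2.apply([0,0,PP[3]]);w=el+R3.apply([PP[4],0,0]);w2=w+R5.apply([0,PP[8],0]);return el,w,w2,w2+R5.apply([PP[6],0,0])
if __name__=="__main__":
  t0=s["tcp_pos"];R0=R;q=s["joints"];ax=R0.apply([1,0,0])
  for d in range(0,151,10):
    D=Ro.from_rotvec(ax*np.radians(d));pos=H+D.apply(t0-H);q,e=kin.ik(pos,D*R0,q);print(d,*pts(q),np.round(D.apply(R0.apply([0,0,1])),2))
E
python3 arc2.py
```

```text
0 [ 0.24 -0.04  0.75] [ 0.65 -0.1   0.55] [ 0.59 -0.26  0.47] [ 0.59 -0.1   0.12] [ 0.02  0.42 -0.91]
10 [ 0.2  -0.01  0.77] [ 0.62 -0.02  0.57] [ 0.59 -0.21  0.53] [ 0.59 -0.11  0.15] [ 0.01  0.25 -0.97]
20 [0.17 0.01 0.78] [0.58 0.05 0.58] [ 0.59 -0.14  0.57] [ 0.59 -0.11  0.18] [ 0.    0.08 -1.  ]
30 [0.14 0.03 0.78] [0.55 0.12 0.58] [ 0.6  -0.07  0.6 ] [ 0.59 -0.11  0.21] [-0.   -0.09 -1.  ]
40 [0.13 0.04 0.78] [0.52 0.17 0.57] [0.6  0.01 0.61] [ 0.6  -0.1   0.24] [-0.01 -0.27 -0.96]
50 [0.13 0.06 0.78] [0.5  0.23 0.55] [0.6  0.08 0.62] [ 0.6  -0.08  0.27] [-0.02 -0.43 -0.9 ]
60 [0.14 0.08 0.78] [0.48 0.28 0.53] [0.61 0.16 0.61] [ 0.6  -0.06  0.29] [-0.03 -0.58 -0.82]
70 [0.16 0.11 0.77] [0.47 0.32 0.49] [0.61 0.23 0.58] [ 0.6  -0.04  0.31] [-0.03 -0.71 -0.7 ]
80 [0.18 0.15 0.75] [0.46 0.37 0.46] [0.61 0.3  0.55] [ 0.6  -0.02  0.33] [-0.04 -0.82 -0.57]
90 [0.21 0.19 0.73] [0.45 0.41 0.41] [0.62 0.36 0.5 ] [0.6  0.01 0.34] [-0.04 -0.91 -0.42]
100 [0.23 0.23 0.71] [0.45 0.44 0.36] [0.62 0.41 0.44] [0.6  0.04 0.35] [-0.04 -0.97 -0.25]
110 [0.26 0.27 0.67] [0.45 0.47 0.3 ] [0.62 0.45 0.38] [0.6  0.07 0.35] [-0.04 -1.   -0.08]
120 [0.28 0.31 0.63] [0.44 0.48 0.24] [0.62 0.48 0.31] [0.6  0.1  0.34] [-0.04 -0.99  0.09]
130 [0.31 0.34 0.59] [0.44 0.49 0.17] [0.62 0.5  0.23] [0.61 0.13 0.33] [-0.04 -0.96  0.27]
140 [0.33 0.37 0.54] [0.44 0.49 0.11] [0.62 0.5  0.16] [0.61 0.15 0.32] [-0.04 -0.9   0.43]
150 [0.35 0.39 0.49] [0.43 0.47 0.04] [0.62 0.49 0.08] [0.61 0.18 0.3 ] [-0.04 -0.81  0.58]
```

>>> apply_moves:
  targets:
    - [[0,0,0],[0,0,0],0]
    - [[0,0,0],[0,0,0],0]
    - [[0,0.03,-0.15],[0.25,0,0],0]
    - [[0,0.05,-0.3],[0.5,0,0],0]
    - [[0,0.05,-0.3],[0.5,0,0],0]
  squeeze: 45

```text
time_s: 4.35
tcp_pos: [0.5946, -0.1084, 0.1508]
eef_rot: [165.4, -0.3, 177.2]
contact_force: [-1.4, -2.1, -6.8]
gripper_width: 0.009
```

```bash
cat > p2.py <<'E'
from plan import *
st()
# expected position on the circle from reported tool roll
z=R.apply([0,0,1]);e=np.array([np.cos(np.radians(HY)),np.sin(np.radians(HY)),0])
a=np.degrees(np.arctan2(z@e,-z[2]));print("lid ang from tool",28-a)
v=R.inv().apply(H-s["tcp_pos"]);print("hinge in tool (want ~0,.17,.022):",v)
from lid import *
E
python3 p2.py
```

```text
t 4.35 q [ -2.     19.424  -5.468 -15.98  -66.006 -84.193] tcp [ 0.595 -0.108  0.151] [165.436  -0.258 177.192] F [-1.37  -2.063 -6.783] w 0.009014663354580302
lid ang from tool 13.433430047333651
hinge in tool (want ~0,.17,.022): [0.002 0.171 0.018]
```

>>> apply_moves:
  targets:
    - [[0,0.05,-0.35],[0.6,0,0],0]
    - [[0,0.05,-0.35],[0.6,0,0],0]
    - [[0,0.05,-0.35],[0.6,0,0],0]
    - [[0,0.05,-0.35],[0.6,0,0],0]
    - [[0,0.05,-0.35],[0.6,0,0],0]

```text
time_s: 4.85
tcp_pos: [0.5947, -0.1043, 0.2225]
eef_rot: [-169.7, -0.2, 177.1]
contact_force: [0.4, -3.1, -5.1]
gripper_width: 0.0096
```

```bash
python3 p2.py
```

```text
t 4.85 q [  14.882   13.698  -13.747   10.634  -66.275 -112.394] tcp [ 0.595 -0.104  0.222] [-169.719   -0.187  177.077] F [ 0.352 -3.082 -5.111] w 0.00958771056556402
lid ang from tool 38.276813946306504
hinge in tool (want ~0,.17,.022): [0.002 0.171 0.016]
```

>>> apply_moves:
  targets:
    - [[0,0.05,-0.36],[0.6,0,0],0]
    - [[0,0.05,-0.36],[0.6,0,0],0]
    - [[0,0.05,-0.36],[0.6,0,0],0]
    - [[0,0.05,-0.36],[0.6,0,0],0]
    - [[0,0.05,-0.36],[0.6,0,0],0]

```text
time_s: 5.35
tcp_pos: [0.596, -0.0681, 0.2893]
eef_rot: [-145.0, 0.1, 177.1]
contact_force: [1.7, -2.1, -5.7]
gripper_width: 0.0093
```

```bash
python3 p2.py
```

```text
t 5.35 q [  29.574   15.681  -17.4     29.607  -79.053 -134.039] tcp [ 0.596 -0.068  0.289] [-144.975    0.114  177.098] F [ 1.664 -2.146 -5.726] w 0.009256738856669923
lid ang from tool 63.02287493624519
hinge in tool (want ~0,.17,.022): [0.002 0.171 0.018]
```

>>> apply_moves:
  targets:
    - [[0,0.05,-0.36],[0.6,0,0],0]
    - [[0,0.05,-0.36],[0.6,0,0],0]
    - [[0,0.05,-0.36],[0.6,0,0],0]
    - [[0,0.05,-0.36],[0.6,0,0],0]

```text
time_s: 5.75
tcp_pos: [0.5977, -0.021, 0.327]
eef_rot: [-125.3, 0.3, 177.1]
contact_force: [3.9, -5.6, -6.2]
gripper_width: 0.0096
```

```bash
python3 p2.py
```

```text
t 5.75 q [  38.405   22.434  -17.276   37.984  -92.471 -144.844] tcp [ 0.598 -0.021  0.327] [-125.327    0.257  177.129] F [ 3.878 -5.58  -6.164] w 0.009581710798278614
lid ang from tool 82.67155514283053
hinge in tool (want ~0,.17,.022): [0.001 0.171 0.02 ]
```

```bash
cat > push.py <<'E'
from kin2 import *
from plan import H,HY,s,R
from lid import *
from arc2 import pts
np.set_printoptions(precision=1,suppress=True)
def pose(ang,beta,roll,xl=-.16,zoff=0.0,nose=.017):
    a=np.radians(28-ang);e=np.array([np.cos(np.radians(HY)),np.sin(np.radians(HY)),0]);z=np.array([0,0,1.]);l=np.cross(z,e)
    X=e*np.cos(a)+z*np.sin(a);Z=-e*np.sin(a)+z*np.cos(a);b=np.radians(beta)
    tz=X*np.cos(b)+Z*np.sin(b);ty=l;tx=np.cross(ty,tz)
    return H+xl*X-zoff*Z-nose*tz, Ro.from_matrix(np.c_[tx,ty,tz])*E('z',roll)
if __name__=="__main__":
  rng=np.random.default_rng(0)
  for roll in(0,90,180,270):
   for beta in(25,40):
    best=None
    for k in range(12):
        q0=s["joints"] if k==0 else rng.uniform(lo,hi)
        seq=[];q=q0
        for ang in(153,135,120,105,85):
            q,e=kin.ik(*pose(ang,beta,roll),q);seq.append((ang,e,q))
            if e>.01:break
        if len(seq)==5:
            c=np.abs(seq[-1][2]-s["joints"]).max()
            if best is None or c<best[0]: best=(c,seq)
    if best:
        print("roll",roll,"beta",beta,best[0])
        for ang,e,q in best[1]: print("  ",ang,round(e,3),q,*[np.round(p,2) for p in pts(q)[:3]])
    else: print(roll,beta,"none")
E
python3 push.py
```

```text
roll 0 beta 25 163.55697674818185
   153 0.0 [ 37.3  15.4   2.8   7.8 -83.8 -40.6] [0.1 0.1 0.8] [0.5 0.4 0.7] [0.6 0.2 0.7]
   135 0.0 [ 23.4  10.8   6.   -7.3 -81.8 -24.5] [0.1 0.  0.8] [0.5 0.2 0.8] [0.6 0.1 0.7]
   120 0.0 [  8.5  10.9   9.7 -22.7 -84.8  -9.2] [0.1 0.  0.8] [0.6 0.1 0.8] [ 0.6 -0.1  0.7]
   105 0.0 [ -6.7  14.7  13.  -37.9 -91.5   4.8] [ 0.1 -0.   0.8] [ 0.6 -0.1  0.8] [ 0.6 -0.2  0.7]
   85 0.0 [ -22.7   24.3   15.6  -54.3 -102.5   18.7] [ 0.2 -0.1  0.8] [ 0.7 -0.3  0.7] [ 0.6 -0.4  0.5]
roll 0 beta 40 168.29092935816786
   153 0.0 [ 29.2  12.2   4.1  -4.3 -79.4 -30.5] [0.1 0.1 0.8] [0.5 0.3 0.7] [0.6 0.1 0.7]
   135 0.0 [ 12.6  10.7   8.5 -22.4 -82.3 -12.6] [0.1 0.  0.8] [0.6 0.1 0.8] [ 0.6 -0.1  0.7]
   120 0.0 [ -2.8  13.5  11.9 -38.  -89.2   1.6] [ 0.1 -0.   0.8] [ 0.6 -0.   0.8] [ 0.6 -0.2  0.7]
   105 0.0 [-16.2  19.4  14.  -51.4 -98.   12.9] [ 0.2 -0.1  0.8] [ 0.6 -0.2  0.7] [ 0.6 -0.3  0.6]
   85 0.0 [ -28.6   30.7   15.6  -65.3 -109.7   23.4] [ 0.3 -0.1  0.7] [ 0.7 -0.4  0.6] [ 0.6 -0.4  0.4]
roll 90 beta 25 92.33127890830718
   153 0.0 [  37.3   15.4  
[... 1366 characters left out ...]
 -37.9 -91.5  94.8] [ 0.1 -0.   0.8] [ 0.6 -0.1  0.8] [ 0.6 -0.2  0.7]
   85 0.0 [ -22.7   24.3   15.6  -54.3 -102.5  108.7] [ 0.2 -0.1  0.8] [ 0.7 -0.3  0.7] [ 0.6 -0.4  0.5]
roll 270 beta 40 258.2909293581679
   153 0.0 [ 29.2  12.2   4.1  -4.3 -79.4  59.5] [0.1 0.1 0.8] [0.5 0.3 0.7] [0.6 0.1 0.7]
   135 0.0 [ 12.6  10.7   8.5 -22.4 -82.3  77.4] [0.1 0.  0.8] [0.6 0.1 0.8] [ 0.6 -0.1  0.7]
   120 0.0 [ -2.8  13.5  11.9 -38.  -89.2  91.6] [ 0.1 -0.   0.8] [ 0.6 -0.   0.8] [ 0.6 -0.2  0.7]
   105 0.0 [-16.2  19.4  14.  -51.4 -98.  102.9] [ 0.2 -0.1  0.8] [ 0.6 -0.2  0.7] [ 0.6 -0.3  0.6]
   85 0.0 [ -28.6   30.7   15.6  -65.3 -109.7  113.4] [ 0.3 -0.1  0.7] [ 0.7 -0.4  0.6] [ 0.6 -0.4  0.4]
```

>>> apply_moves:
  targets:
    - [[0,0.05,-0.36],[0.6,0,0],0]
    - [[0,0.05,-0.36],[0.6,0,0],0]
    - [[0,0.05,-0.36],[0.6,0,0],0]
    - [[0,0.05,-0.36],[0.6,0,0],0]
    - [[0,0.05,-0.36],[0.6,0,0],0]

```text
time_s: 6.25
tcp_pos: [0.6002, 0.0502, 0.3475]
eef_rot: [-100.8, 0.3, 177.0]
contact_force: [3.2, -6.1, -3.9]
gripper_width: 0.0094
```

>>> apply_moves:
  targets:
    - [[0,0,0],[0,0,0],0]
    - [[0,0,0],[0,0,0],30]
    - [[0,0,0],[0,0,0],30]
    - [[0,0,0],[0,0,0],30]

```text
time_s: 6.65
tcp_pos: [0.6001, 0.0525, 0.3472]
eef_rot: [-100.6, 0.1, 177.2]
contact_force: [0.1, -0.2, 0.2]
gripper_width: 0.0267
```

```bash
python3 p2.py;python3 - <<'E'
from h import *
for n in("side","top"):
    c=cap(n);np.savez(f"pics/{n}6.npz",**c);cv2.imwrite(f"pics/{n}6.png",c["img"])
E
```

```text
t 6.65 q [  45.408   34.902  -15.763   43.786 -108.829 -153.642] tcp [0.6   0.053 0.347] [-100.573    0.139  177.16 ] F [ 0.128 -0.165  0.247] w 0.026738425974242672
lid ang from tool 107.42610768873638
hinge in tool (want ~0,.17,.022): [-0.     0.17   0.023]
```

View pics/side6.png

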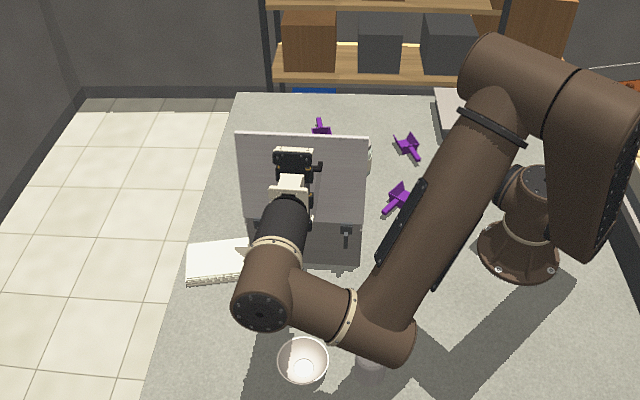

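View pics/top6.png

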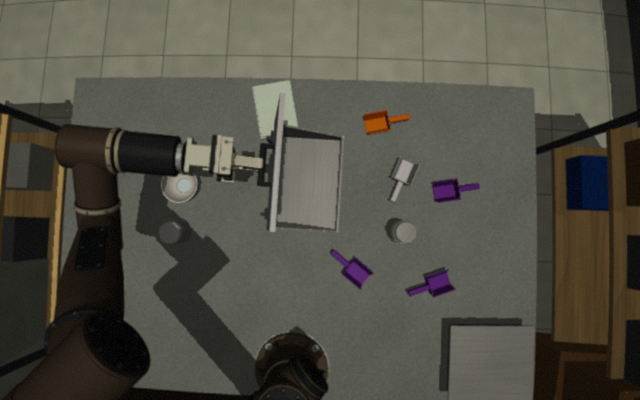

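The side view (300,190) and top view (278,165) show the lid nearly upright and the bin open, with the fingers released. I'll retreat and go over the lid to push it from the front.

>>> apply_moves:
  targets:
    - [[0,0,-0.8],[0,0,0],30]
    - [[0,0,-1],[0,0,0],30]
    - [[0,-0.8,-0.7],[-0.8,0,0],10]
    - [[0,-0.9,-0.5],[-1,0,0],0]
    - [[0,-1,-0.3],[-1,0,0],0]

```text
time_s: 7.25
tcp_pos: [0.6059, 0.1516, 0.4688]
eef_rot: [-122.4, -1.1, 177.1]
contact_force: [0.9, 0.7, 0.5]
gripper_width: 0.0117
```

```bash
cat > p3.py <<'E'
from plan import *
import sys
from kin2 import *
st()
x,y,z,roll=map(float,sys.argv[1:5]);Rt=E('xyz',[roll,0,float(sys.argv[5]) if len(sys.argv)>5 else 178])
np.set_printoptions(precision=2,suppress=True)
go([x,y,z],Rt);q,e=kin.ik(np.array([x,y,z]),Rt,s["joints"]);print("ik",q,round(e,4))
E
python3 p3.py .6 .1 .53 180
```

```text
t 7.25 q [  48.685   29.501   10.322   35.441 -117.016 -138.22 ] tcp [0.606 0.152 0.469] [-122.439   -1.116  177.132] F [0.896 0.73  0.455] w 0.011686426312549058
shift/0.04: [ 0.11 -1.98  0.27] turn/8: [-7.19 -0.18 -0.03]  | mm [  4.49 -79.36  10.94] deg [-57.55  -1.46  -0.23]
ik [  27.84   12.67   28.83    0.   -106.16 -119.84] 0.0
```

>>> apply_moves:
  targets:
    - [[0,-0.65,-0.4],[-1,0,0],0]
    - [[0,-0.6,-0.35],[-1,0,0],0]
    - [[0,-0.65,0],[-1,0,0],0]
    - [[0,-0.65,0.35],[-1,0,0],0]
    - [[0,-0.7,0.3],[-1,0,0],0]

```text
time_s: 7.75
tcp_pos: [0.6033, 0.0685, 0.5582]
eef_rot: [-164.6, -0.2, 177.8]
contact_force: [1.4, -1.4, 0.3]
gripper_width: 0.0006
```

```bash
python3 p3.py .6 -.1 .52 180
```

```text
t 7.75 q [  32.82    15.737   29.211   13.433 -112.023 -120.893] tcp [0.603 0.069 0.558] [-164.629   -0.172  177.78 ] F [ 1.43  -1.359  0.263] w 0.0005684718032909036
shift/0.04: [-0.08 -3.81  2.04] turn/8: [-1.92 -0.03 -0.02]  | mm [  -3.33 -152.37   81.53] deg [-15.37  -0.2   -0.2 ]
ik [   8.92   12.38   27.17    0.   -104.79 -100.92] 0.0
```

```bash
cat > pp.py <<'E'
from push import *
import sys
ang,beta,xl,so=map(float,sys.argv[1:5])
p,Rt=pose(ang,beta,90,xl,so); p=p-Rt.apply([0,.021,0])
import plan
np.set_printoptions(precision=3,suppress=True)
plan.st();print("target",p,Rt.as_euler('xyz',degrees=True),"tz",Rt.apply([0,0,1]),"ty",Rt.apply([0,1,0]))
plan.go(p,Rt);q,e=kin.ik(p,Rt,s["joints"]);print("ik",q,round(e,4),*pts(q)[1:3])
E
python3 pp.py 107.4 60 -.17 .04; python3 pp.py 153 60 -.17 0|tail -3
```

```text
t 7.75 q [  32.82    15.737   29.211   13.433 -112.023 -120.893] tcp [0.603 0.069 0.558] [-164.629   -0.172  177.78 ] F [ 1.43  -1.359  0.263] w 0.0005684718032909036
target [ 0.598 -0.032  0.322] [109.4   0.  178. ] tz [ 0.033  0.943 -0.332] ty [0.012 0.332 0.943]
shift/0.04: [ 0.024 -0.859  6.372] turn/8: [-10.746  -0.007  -0.038]  | mm [  0.975 -34.376 254.887] deg [-85.97   -0.055  -0.302]
ik [ -27.157   28.87    15.309  -63.972 -108.173  -67.836] 0.0 [ 0.659 -0.338  0.617] [ 0.585 -0.395  0.449]
target [0.603 0.133 0.322] [155.   0. 178.] tz [ 0.015  0.422 -0.906] ty [0.032 0.906 0.423]
shift/0.04: [0.04  3.114 5.275] turn/8: [-5.046 -0.019 -0.03 ]  | mm [  1.608 124.56  210.982] deg [-40.37   -0.156  -0.238]
ik [  14.111   11.245    6.385  -24.447  -78.835 -102.647] 0.0 [0.562 0.141 0.75 ] [ 0.598 -0.03   0.67 ]
```

>>> apply_moves:
  targets:
    - [[0,-1,0.25],[-1,0,0],0]
    - [[0,-1,0.4],[-1,0,0],0]
    - [[0,-1,0.4],[-1,0,0],0]
    - [[0,-1,0.4],[-1,0,0],0]
    - [[0,-0.9,0.4],[-1,0,0],0]

```text
time_s: 8.25
tcp_pos: [0.5942, -0.1244, 0.4976]
eef_rot: [153.8, 2.0, 178.0]
contact_force: [2.0, 0.5, -0.9]
gripper_width: 0.0005
```

```bash
python3 pp.py 107.4 60 -.17 .06
```

```text
t 8.25 q [ -11.782   15.042   33.601  -27.756 -109.108  -88.879] tcp [ 0.594 -0.124  0.498] [153.822   1.992 177.997] F [ 2.019  0.495 -0.944] w 0.00045369603665571765
target [ 0.597 -0.052  0.318] [109.4   0.  178. ] tz [ 0.033  0.943 -0.332] ty [0.012 0.332 0.943]
shift/0.04: [ 0.148 -0.349  4.832] turn/8: [-5.552  0.17   0.191]  | mm [  5.92  -13.963 193.263] deg [-44.417   1.359   1.526]
ik [ -28.482   29.924   16.514  -63.516 -109.396  -67.378] 0.0 [ 0.66  -0.358  0.613] [ 0.584 -0.414  0.446]
```

>>> apply_moves:
  targets:
    - [[0.1,-0.5,0.7],[-1,0.1,0.1],0]
    - [[0,-0.55,0.8],[-1,0.1,0.1],0]
    - [[0,-0.65,0.75],[-1,0,0],0]
    - [[0,-0.65,0.55],[-1,0,0],0]
    - [[0,-0.5,0.6],[-1,0,0],0]

```text
time_s: 8.75
tcp_pos: [0.5929, -0.1282, 0.3276]
eef_rot: [112.6, 1.3, 176.5]
contact_force: [1.5, 0.5, -1.7]
gripper_width: 0.0001
```

```bash
python3 pp.py 107.4 60 -.17 .03
```

```text
t 8.75 q [ -33.14    30.85    21.584  -60.772 -112.378  -67.516] tcp [ 0.593 -0.128  0.328] [112.607   1.276 176.453] F [ 1.473  0.508 -1.683] w 0.0001233354262807225
target [ 0.598 -0.022  0.323] [109.4   0.  178. ] tz [ 0.033  0.943 -0.332] ty [0.012 0.332 0.943]
shift/0.04: [0.038 0.924 2.488] turn/8: [-0.403  0.238  0.08 ]  | mm [ 1.516 36.974 99.509] deg [-3.224  1.902  0.637]
ik [ -26.482   28.355   14.735  -64.206 -107.558  -68.081] 0.0 [ 0.659 -0.328  0.619] [ 0.585 -0.385  0.451]
```

>>> apply_moves:
  targets:
    - [[0,0.4,0.8],[-0.4,0.2,0.1],0]
    - [[0,0.4,0.8],[0,0,0],0]
    - [[0,0.1,0.6],[0,0,0],0]
    - [[0,0,0],[0,0,0],0]

```text
time_s: 9.15
tcp_pos: [0.5965, -0.035, 0.3184]
eef_rot: [108.2, -1.4, 176.9]
contact_force: [-1.0, -0.7, 0.2]
gripper_width: 0.0003
```

```bash
python3 pp.py 107.4 60 -.17 .0;python3 - <<'E'
from h import *
for n in("top","side"):
    c=cap(n);cv2.imwrite(f"pics/{n}7.png",c["img"])
E
```

```text
t 9.15 q [ -27.967   29.337   14.726  -64.804 -108.332  -68.626] tcp [ 0.597 -0.035  0.318] [108.168  -1.405 176.887] F [-0.999 -0.656  0.226] w 0.0002781470091939591
target [0.599 0.007 0.329] [109.4   0.  178. ] tz [ 0.033  0.943 -0.332] ty [0.012 0.332 0.943]
shift/0.04: [-0.001  0.58   0.924] turn/8: [ 0.156  0.075 -0.211]  | mm [-0.045 23.183 36.957] deg [ 1.246  0.602 -1.688]
ik [ -24.411   26.856   13.128  -64.925 -105.694  -68.882] 0.0 [ 0.658 -0.298  0.625] [ 0.586 -0.355  0.457]
```

View pics/top7.png

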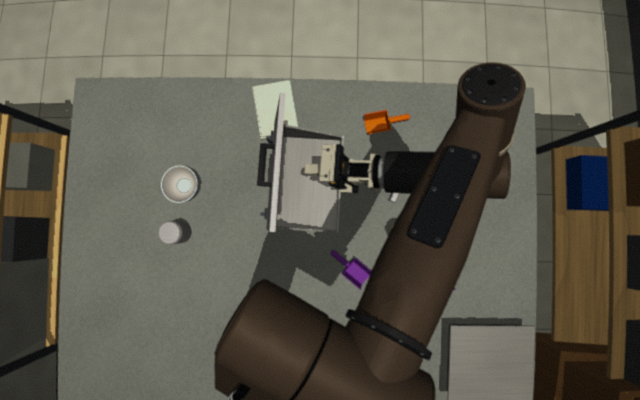

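View pics/side7.png

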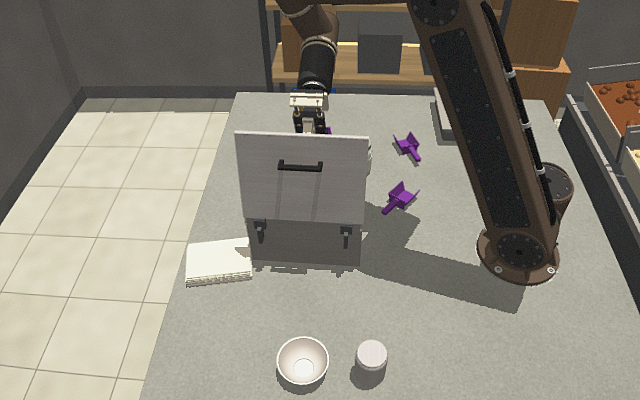

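>>> apply_moves:
  targets:
    - [[0,0.3,0.4],[0,0,-0.2],0]
    - [[0,0.2,0.3],[0,0,0],0]
    - [[0,0.1,0.2],[0,0,0],0]
    - [[0,0,0],[0,0,0],0]

```text
time_s: 9.65
tcp_pos: [0.5992, 0.0047, 0.333]
eef_rot: [108.4, 0.5, 177.3]
contact_force: [0.2, -0.2, 0.2]
gripper_width: 0.0006
```

>>> apply_moves:
  targets:
    - [[0,0,0.2],[0,0,0],0]
    - [[0,0,0.2],[0,0,0],0]

```text
time_s: 9.85
tcp_pos: [0.6001, 0.0198, 0.3281]
eef_rot: [108.5, 0.5, 177.2]
contact_force: [-0.8, 0.1, -0.1]
gripper_width: 0.0002
```

```bash
python3 pp.py 107.4 60 -.17 .0
```

```text
t 9.85 q [ -24.031   26.388   11.645  -66.012 -104.399  -68.133] tcp [0.6   0.02  0.328] [108.514   0.55  177.209] F [-0.763  0.068 -0.097] w 0.0002257950769203924
target [0.599 0.007 0.329] [109.4   0.  178. ] tz [ 0.033  0.943 -0.332] ty [0.012 0.332 0.943]
shift/0.04: [ 0.01  -0.08  -0.305] turn/8: [0.11  0.116 0.033]  | mm [  0.407  -3.205 -12.212] deg [0.882 0.926 0.263]
ik [ -24.411   26.856   13.128  -64.925 -105.694  -68.882] 0.0 [ 0.658 -0.298  0.625] [ 0.586 -0.355  0.457]
```

>>> apply_moves:
  targets:
    - [[0,0,0.15],[0,0,0],0]
    - [[0,0,0.15],[0,0,0],0]

```text
time_s: 10.05
tcp_pos: [0.6007, 0.0322, 0.3234]
eef_rot: [108.5, 0.5, 177.2]
contact_force: [0.6, 0.3, -0.4]
gripper_width: 0.0004
```

>>> apply_moves:
  targets:
    - [[0,0,0.15],[0,0,0],0]
    - [[0,0,0.15],[0,0,0],0]

```text
time_s: 10.25
tcp_pos: [0.6014, 0.0433, 0.3191]
eef_rot: [108.6, 0.5, 177.2]
contact_force: [-0.4, -6.1, 3.4]
gripper_width: 0.0003
```

```bash
cat > arcstep.py <<'E'
from plan import *
import sys
st();v=-R.inv().apply(H-s["tcp_pos"]);print("tcp rel hinge in tool",v,"F tool",R.inv().apply(s["contact_force"]))
for d in(3,4,5):
    D=Ro.from_rotvec([np.radians(d),0,0]);print(d,(D.apply(v)-v)/.04,d/8)
# lid angle from contact: tip corner
tip=s["tcp_pos"]+R.apply([0,.021,-.007]);w=tip-H;e=np.array([np.cos(np.radians(HY)),np.sin(np.radians(HY)),0])
print("lid ang est",np.degrees(np.arctan2(w[2],-w@e))+28, "r",np.hypot(w[2],w@e))
E
python3 arcstep.py
```

```text
t 10.25 q [ -22.201   26.031    9.871  -66.309 -102.173  -67.58 ] tcp [0.601 0.043 0.319] [108.577   0.5   177.175] F [-0.436 -6.063  3.413] w 0.0003028769857144943
tcp rel hinge in tool [-0.003  0.13  -0.063] F tool [ 0.107  1.3   -6.848]
3 [0.    0.078 0.172] 0.375
4 [0.    0.102 0.23 ] 0.5
5 [-0.     0.124  0.289] 0.625
lid ang est 111.74343683627221 r 0.16620727410690955
```

>>> apply_moves:
  targets:
    - [[0,0.12,0.3],[0.6,0,0],0]
    - [[0,0.12,0.3],[0.6,0,0],0]
    - [[0,0.12,0.3],[0.6,0,0],0]
    - [[0,0.12,0.3],[0.6,0,0],0]
    - [[0,0.12,0.3],[0.6,0,0],0]

```text
time_s: 10.75
tcp_pos: [0.6045, 0.1008, 0.3072]
eef_rot: [133.6, 0.1, 176.8]
contact_force: [-3.3, -5.0, 0.9]
gripper_width: 0.0004
```

```bash
python3 arcstep.py
```

```text
t 10.75 q [ -4.434  15.618   7.2   -46.669 -84.994 -82.96 ] tcp [0.604 0.101 0.307] [133.551   0.129 176.776] F [-3.303 -4.954  0.915] w 0.0004117841727729707
tcp rel hinge in tool [-0.002  0.122 -0.062] F tool [ 3.017 -2.868 -4.354]
3 [0.    0.077 0.162] 0.375
4 [0.    0.1   0.217] 0.5
5 [-0.     0.123  0.272] 0.625
lid ang est 135.8615708240011 r 0.15892142334320358
```

>>> apply_moves:
  targets:
    - [[0,0.12,0.25],[0.5,0,0],0]
    - [[0,0.1,0.2],[0.4,0,0],0]
    - [[0,0.1,0.2],[0.4,0,0],0]

```text
time_s: 11.05
tcp_pos: [0.6056, 0.1263, 0.2976]
eef_rot: [144.7, 0.4, 176.8]
contact_force: [-1.0, -4.2, -1.2]
gripper_width: 0.0006
```

```bash
python3 arcstep.py
```

```text
t 11.05 q [  5.943  12.866   5.059 -35.57  -78.053 -92.708] tcp [0.606 0.126 0.298] [144.741   0.382 176.811] F [-1.028 -4.164 -1.162] w 0.0006402684826994147
tcp rel hinge in tool [-0.002  0.123 -0.062] F tool [ 0.802 -4.109 -1.489]
3 [0.    0.077 0.163] 0.375
4 [0.    0.1   0.219] 0.5
5 [-0.     0.123  0.274] 0.625
lid ang est 147.23232035045962 r 0.15982749596575213
```

>>> apply_moves:
  targets:
    - [[0,0.08,0.16],[0.3,0,0],0]
    - [[0,0.08,0.14],[0.25,0,0],0]

```text
time_s: 11.25
tcp_pos: [0.606, 0.1378, 0.2914]
eef_rot: [149.6, 0.5, 176.9]
contact_force: [-0.9, -4.6, 0.2]
gripper_width: 0.0
```

>>> apply_moves:
  targets:
    - [[0,0.06,0.12],[0.2,0,0],0]
    - [[0,0.06,0.1],[0.2,0,0],0]

```text
time_s: 11.45
tcp_pos: [0.6065, 0.1412, 0.2891]
eef_rot: [153.4, 0.8, 177.0]
contact_force: [-13.2, -30.8, 28.1]
gripper_width: 0.0006
```

```bash
python3 arcstep.py
```

```text
t 11.45 q [  13.913   11.792    3.006  -26.207  -73.95  -100.984] tcp [0.606 0.141 0.289] [153.435   0.768 177.006] F [-13.2   -30.822  28.142] w 0.0005650791473737272
tcp rel hinge in tool [-0.003  0.122 -0.065] F tool [ 11.194 -15.494 -39.381]
3 [0.    0.081 0.162] 0.375
4 [0.    0.107 0.217] 0.5
5 [-0.     0.131  0.272] 0.625
lid ang est 154.55557061967687 r 0.16027557952227514
```

The force rose from about 5 N to over 40 N at roughly 153°, so the lid is on its stop. I'll back off at once.

>>> apply_moves:
  targets:
    - [[0,-0.4,-0.6],[0,0,0],0]
    - [[0,-0.6,-0.9],[0,0,0],0]
    - [[0,-0.6,-0.9],[0.4,0,0],40]
    - [[0,-0.9,-0.9],[0.8,0,0],60]
    - [[0,-1,-0.6],[0.8,0,0],60]

```text
time_s: 11.95
tcp_pos: [0.5934, -0.0524, 0.3779]
eef_rot: [169.9, 0.6, 177.2]
contact_force: [-0.4, -0.1, 0.4]
gripper_width: 0.0194
```

```bash
python3 arcstep.py; python3 - <<'E'
from h import *
for n in("top","side"):
    c=cap(n);cv2.imwrite(f"pics/{n}8.png",c["img"]);np.savez(f"pics/{n}8.npz",**c)
E
```

```text
t 11.95 q [  6.88    9.958   9.732  -9.86  -87.493 -99.368] tcp [ 0.593 -0.052  0.378] [169.901   0.616 177.222] F [-0.369 -0.141  0.414] w 0.019382682048971173
tcp rel hinge in tool [-0.    -0.077 -0.219] F tool [ 0.357 -0.083 -0.439]
3 [ 0.     0.289 -0.093] 0.375
4 [ 0.     0.386 -0.121] 0.5
5 [-0.     0.484 -0.147] 0.625
lid ang est 93.97967953475208 r 0.23262340188179387
```

View pics/top8.png

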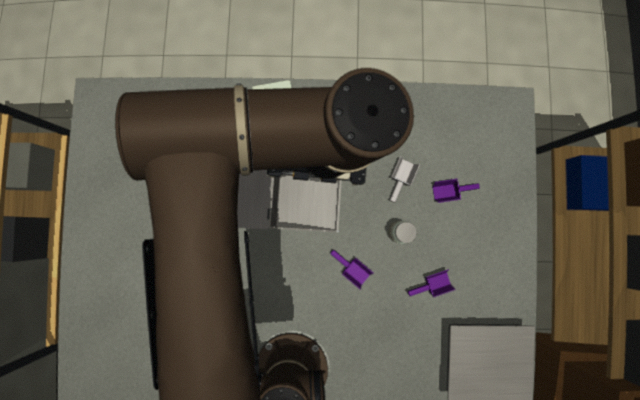

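View pics/side8.png

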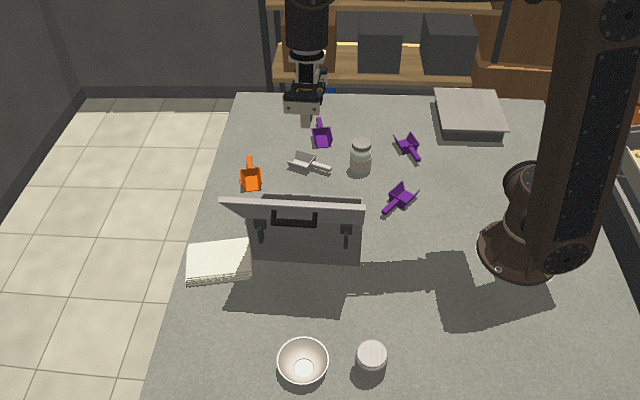

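The side view shows the lid folded back over the rear wall, its grip at (293,217), and all else unmoved. I'll check the angle, then plan the scoop grasp.

```bash
python3 - <<'E'
from lid import *
H=np.array([.601,.0615,.176])
c=dict(np.load("pics/side8.npz"));f=5;o=np.array([200,170])
im=cv2.resize(c["img"][170:270,200:350+20],None,fx=f*.9,fy=f*.9,interpolation=cv2.INTER_CUBIC);im0=im
for a,col in((153,(0,255,0)),(147,(0,0,255))):
    for z in(.004,):
        P=lidpts(H,88,np.radians(a),[(0,-.152,z),(0,.152,z),(-.239,.152,z),(-.239,-.152,z)]);draw(c,im,P,f*.9,o,col)
    P=lidpts(H,88,np.radians(a),[(-.175,-.05,.038),(-.165,-.05,.038),(-.165,.05,.038),(-.175,.05,.038)]);draw(c,im,P,f*.9,o,col)
cv2.imwrite("pics/lidchk.png",im)
E
python3 p3.py .582 -.318 .12 180 158.5
```

```text
t 12.05 q [  6.889   9.932   9.721  -9.796 -87.451 -99.342] tcp [ 0.594 -0.053  0.378] [169.955   0.687 177.25 ] F [-0.009  0.949 -0.85 ] w 0.02658883281637731
shift/0.04: [ 0.05 -7.66  5.2 ] turn/8: [ 1.26 -0.12  2.35]  | mm [   1.94 -306.43  207.96] deg [10.07 -0.96 18.76]
ik [-11.84  23.65  -8.27  -0.   -58.08 -99.66] 0.0
```

View pics/lidchk.png

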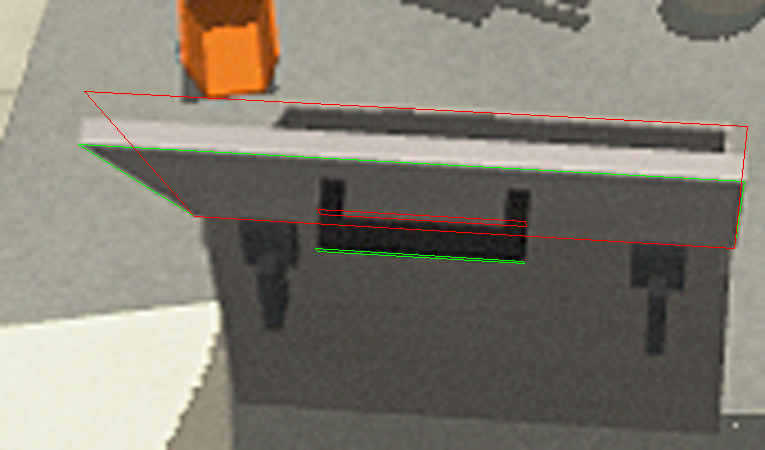

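The 153° (green) overlay coincides with the lid, so it is on its stop. Now to the scoop.

>>> apply_moves:
  targets:
    - [[0,-1,0.4],[0.3,0,0.5],60]
    - [[0,-1,0.4],[0.3,0,0.5],60]
    - [[0,-1,0.6],[0.3,0,0.5],60]
    - [[0,-1,0.6],[0.3,0,0.5],60]
    - [[0,-1,0.6],[0,0,0.3],60]

```text
time_s: 12.55
tcp_pos: [0.5592, -0.2367, 0.2536]
eef_rot: [179.4, -0.5, 158.7]
contact_force: [0.7, -0.0, 0.3]
gripper_width: 0.0592
```

```bash
python3 p3.py .582 -.318 .14 180 158.5
```

```text
t 12.55 q [  -4.982   13.423   -4.6     -0.708  -72.302 -106.059] tcp [ 0.559 -0.237  0.254] [179.443  -0.5   158.744] F [ 0.734 -0.028  0.302] w 0.05915610497196307
shift/0.04: [-1.29 -1.71  2.81] turn/8: [ 0.07 -0.06  0.03]  | mm [-51.75 -68.57 112.46] deg [ 0.56 -0.5   0.24]
ik [-11.84  22.67  -6.96  -0.   -60.37 -99.66] 0.0
```

>>> apply_moves:
  targets:
    - [[-0.5,-0.6,0.5],[0,0,0],60]
    - [[-0.4,-0.6,0.7],[0,0,0],60]
    - [[-0.4,-0.5,0.7],[0,0,0],60]
    - [[0,0,0.5],[0,0,0],50]
    - [[0,0,0],[0,0,0],50]

```text
time_s: 13.05
tcp_pos: [0.5777, -0.3197, 0.1443]
eef_rot: [179.1, -1.1, 158.4]
contact_force: [-0.2, 0.0, -0.0]
gripper_width: 0.0519
```

```bash
python3 p3.py .582 -.318 .0 180 158.5; python3 - <<'E'
from h import *
for n,b in(("top",(340,120,460,250)),("side",(270,100,380,190))):
    c=cap(n);cv2.imwrite(f"pics/{n}9.png",cv2.resize(c["img"][b[1]:b[3],b[0]:b[2]],None,fx=4.5,fy=4.5,interpolation=cv2.INTER_CUBIC));np.savez(f"pics/{n}9.npz",**c)
E
```

```text
t 13.05 q [-12.73   22.921  -5.467  -1.22  -62.549 -98.338] tcp [ 0.578 -0.32   0.144] [179.075  -1.088 158.369] F [-0.155  0.014 -0.043] w 0.051938886884279285
shift/0.04: [-0.15  0.02  3.61] turn/8: [ 0.12 -0.14 -0.02]  | mm [ -6.12   0.79 144.21] deg [ 0.93 -1.09 -0.14]
ik [-11.84  30.94 -14.45  -0.   -44.61 -99.66] 0.0
```

View pics/side9.png

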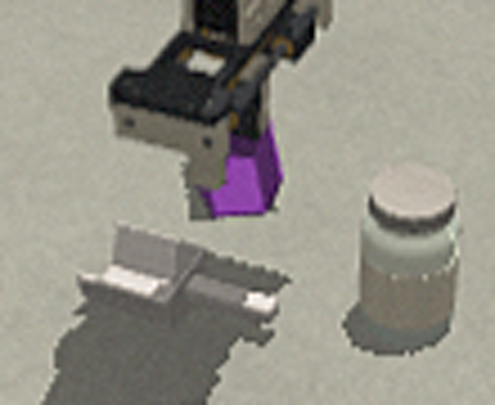

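>>> apply_moves:
  targets:
    - [[-0.1,0,0.7],[0.1,-0.1,0],50]
    - [[0,0,0.7],[0,0,0],50]
    - [[0,0,0.6],[0,0,0],50]
    - [[0,0,0.3],[0,0,0],50]
    - [[0,0,0],[0,0,0],50]

```text
time_s: 13.65
tcp_pos: [0.5906, -0.3193, 0.0642]
eef_rot: [179.8, 1.0, 158.7]
contact_force: [0.9, 0.7, -0.6]
gripper_width: 0.05
```

```bash
python3 p3.py .582 -.318 .0 180 158.5; python3 - <<'E'
from h import *
for n,b in(("side",(270,100,380,190)),):
    c=cap(n);cv2.imwrite(f"pics/{n}10.png",cv2.resize(c["img"][b[1]:b[3],b[0]:b[2]],None,fx=6,fy=6,interpolation=cv2.INTER_CUBIC));np.savez(f"pics/{n}10.npz",**c)
E
```

```text
t 13.65 q [-11.808  26.91  -11.238  -0.018 -50.866 -99.434] tcp [ 0.591 -0.319  0.064] [179.825   0.97  158.745] F [ 0.866  0.721 -0.565] w 0.050033962573449116
shift/0.04: [ 0.24 -0.05  1.6 ] turn/8: [0.02 0.12 0.03]  | mm [ 9.58 -2.09 64.01] deg [0.18 0.97 0.25]
ik [-11.84  30.94 -14.45   0.   -44.61 -99.66] 0.0
```

View pics/side10.png

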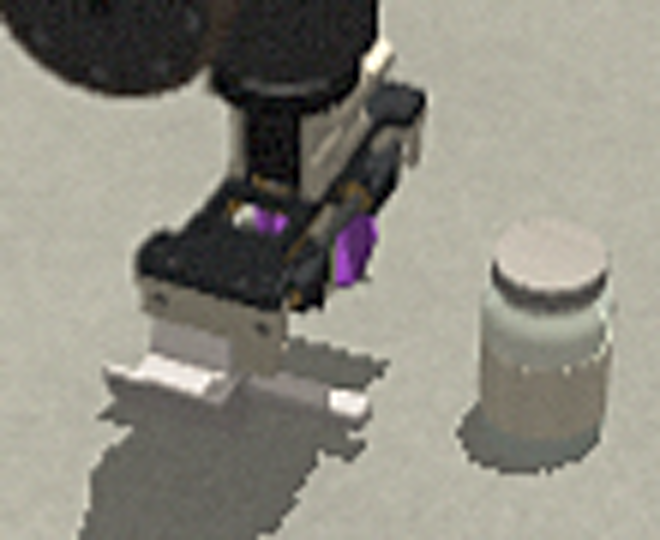

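>>> apply_moves:
  targets:
    - [[0.3,0,0.4],[0,0.1,0],50]
    - [[0,0,0.5],[0,0,0],50]
    - [[0,0,0.3],[0,0,0],50]
    - [[0,0,0],[0,0,0],50]

```text
time_s: 14.1
tcp_pos: [0.5831, -0.3153, 0.021]
eef_rot: [179.8, 0.7, 158.8]
contact_force: [-0.7, -0.4, 0.7]
gripper_width: 0.0503
```

```bash
python3 p3.py .582 -.318 .0 180 158.5; python3 - <<'E'
from h import *
for n,b in(("side",(270,100,380,190)),):
    c=cap(n);cv2.imwrite(f"pics/{n}11.png",cv2.resize(c["img"][b[1]:b[3],b[0]:b[2]],None,fx=6,fy=6,interpolation=cv2.INTER_CUBIC));np.savez(f"pics/{n}11.npz",**c)
E
```

```text
t 14.1 q [-11.647  29.153 -14.181  -0.156 -45.954 -99.417] tcp [ 0.583 -0.315  0.021] [179.772   0.683 158.827] F [-0.728 -0.398  0.71 ] w 0.05029276218473042
shift/0.04: [ 0.01 -0.08  0.52] turn/8: [0.03 0.09 0.04]  | mm [ 0.24 -3.03 20.94] deg [0.23 0.68 0.33]
ik [-11.84  30.94 -14.45  -0.   -44.61 -99.66] 0.0
```

View pics/side11.png

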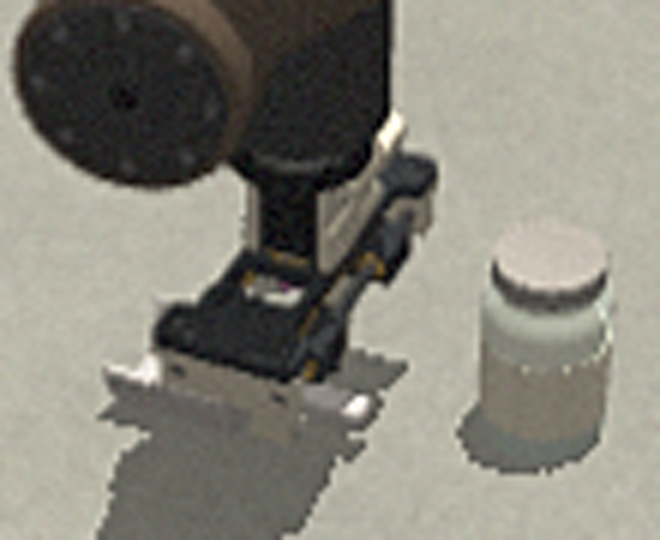

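>>> apply_moves:
  targets:
    - [[0,-0.1,0.25],[0,0,0],50]
    - [[0,0,0.15],[0,0,0],50]
    - [[0,0,0],[0,0,0],50]

```text
time_s: 14.45
tcp_pos: [0.5835, -0.3201, 0.0067]
eef_rot: [179.8, 0.9, 158.9]
contact_force: [0.5, -0.6, -0.4]
gripper_width: 0.0499
```

```bash
python3 p3.py .582 -.318 .0 180 158.5; python3 - <<'E'
from h import *
for n,b in(("side",(270,100,380,190)),):
    c=cap(n);cv2.imwrite(f"pics/{n}12.png",cv2.resize(c["img"][b[1]:b[3],b[0]:b[2]],None,fx=6,fy=6,interpolation=cv2.INTER_CUBIC));np.savez(f"pics/{n}12.npz",**c)
E
```

```text
t 14.45 q [-12.044  30.221 -14.637  -0.118 -44.201 -99.016] tcp [ 0.584 -0.32   0.007] [179.77    0.916 158.854] F [ 0.522 -0.568 -0.419] w 0.04991568023722423
shift/0.04: [0.06 0.03 0.17] turn/8: [0.03 0.11 0.04]  | mm [2.28 1.34 6.63] deg [0.23 0.91 0.36]
ik [-11.84  30.94 -14.45   0.   -44.61 -99.66] 0.0
```

View pics/side12.png

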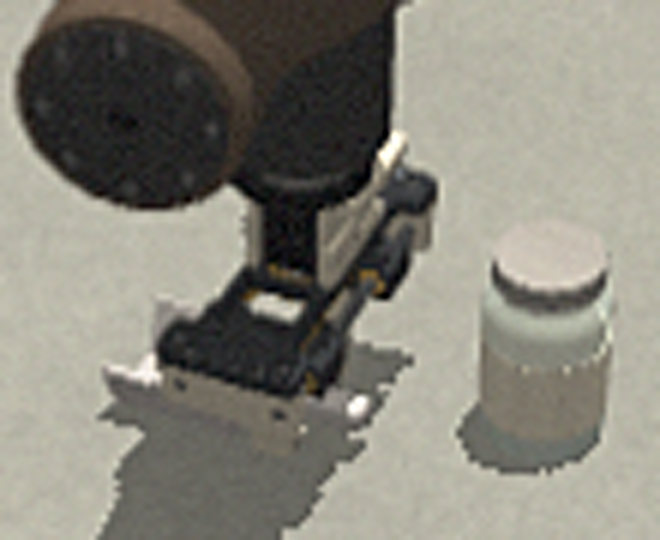

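>>> apply_moves:
  targets:
    - [[0,0,0.15],[0,0.1,0],50]
    - [[0,0,0],[0,0,0],40]
    - [[0,0,0],[0,0,0],28]
    - [[0,0,0],[0,0,0],28]
  squeeze: 8

```text
time_s: 14.9
tcp_pos: [0.5843, -0.3204, 0.001]
eef_rot: [179.8, 0.1, 158.9]
contact_force: [0.0, -0.0, -0.3]
gripper_width: 0.0319
```

>>> apply_moves:
  targets:
    - [[0,0,0],[0,0,0],10]
    - [[0,0,0],[0,0,0],10]
    - [[0,0,0],[0,0,0],10]
    - [[0,0,0],[0,0,0],10]

```text
time_s: 15.3
tcp_pos: [0.5844, -0.3203, 0.0013]
eef_rot: [179.8, 0.1, 158.9]
contact_force: [0.9, -0.7, -0.4]
gripper_width: 0.0181
```

```bash
python3 p3.py .582 -.318 .0 180 158.5; python3 - <<'E'
from h import *
for n,b in(("side",(270,100,380,190)),):
    c=cap(n);cv2.imwrite(f"pics/{n}13.png",cv2.resize(c["img"][b[1]:b[3],b[0]:b[2]],None,fx=6,fy=6,interpolation=cv2.INTER_CUBIC));np.savez(f"pics/{n}13.npz",**c)
E
```

```text
t 15.3 q [-12.128  31.033 -13.918  -0.295 -44.883 -98.796] tcp [ 0.584 -0.32   0.001] [179.768   0.132 158.867] F [ 0.868 -0.743 -0.353] w 0.018140409467857638
shift/0.04: [0.08 0.03 0.03] turn/8: [0.03 0.02 0.05]  | mm [3.09 1.3  1.33] deg [0.23 0.13 0.37]
ik [-11.84  30.94 -14.45  -0.   -44.61 -99.66] 0.0
```

View pics/side13.png

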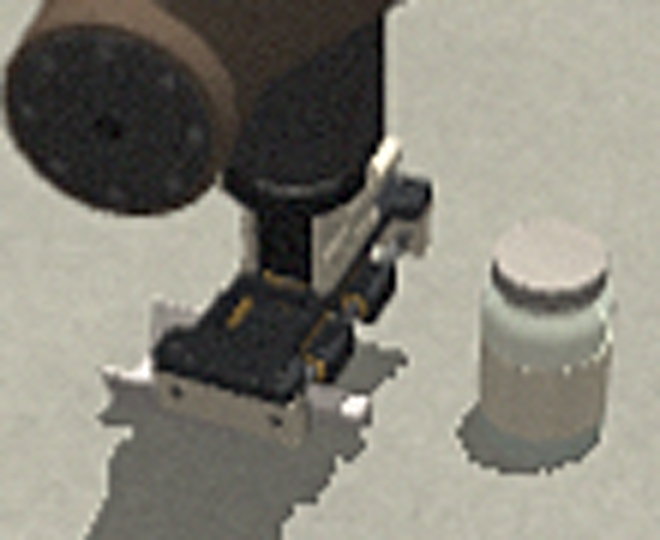

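>>> apply_moves:
  targets:
    - [[0,0,0],[0,0,0],5]
    - [[0,0,0],[0,0,0],5]
    - [[0,0,-0.3],[0,0,0],5]
    - [[0,0,-0.5],[0,0,0],5]
    - [[0,0,-0.7],[0,0,0],5]
  squeeze: 35

```text
time_s: 15.85
tcp_pos: [0.5807, -0.3194, 0.0593]
eef_rot: [179.8, -0.4, 158.8]
contact_force: [1.3, -1.1, -0.9]
gripper_width: 0.0179
```

>>> apply_moves:
  targets:
    - [[0,0,-0.8],[0,0,0],5]
    - [[0,0,-0.8],[0,0,0],5]
    - [[0,0,-0.8],[0,0,0],5]
    - [[0,0,-0.6],[0,0,0],5]
    - [[0,0,0],[0,0,0],5]

```text
time_s: 16.35
tcp_pos: [0.5819, -0.3208, 0.1931]
eef_rot: [179.8, -0.0, 158.9]
contact_force: [-0.1, 0.4, -0.8]
gripper_width: 0.0175
```

```bash
python3 - <<'E'
from plan import *
st()
for n in("top","side"):
    c=cap(n);cv2.imwrite(f"pics/{n}14.png",c["img"]);np.savez(f"pics/{n}14.npz",**c)
E
```

```text
t 16.35 q [-12.196  20.529  -2.827  -0.195 -66.62  -98.863] tcp [ 0.582 -0.321  0.193] [179.82   -0.004 158.863] F [-0.064  0.397 -0.827] w 0.017549509976874413
```

View pics/side14.png

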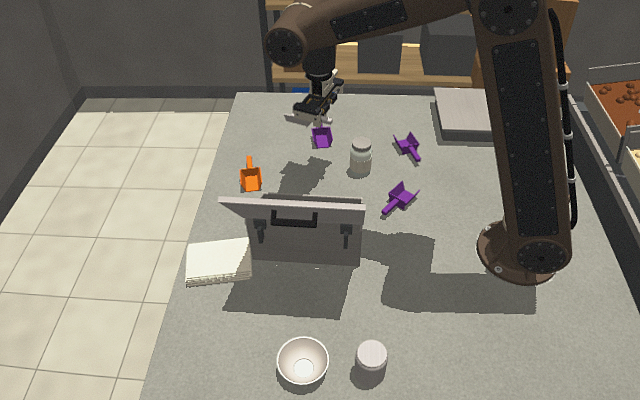

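View pics/top14.png

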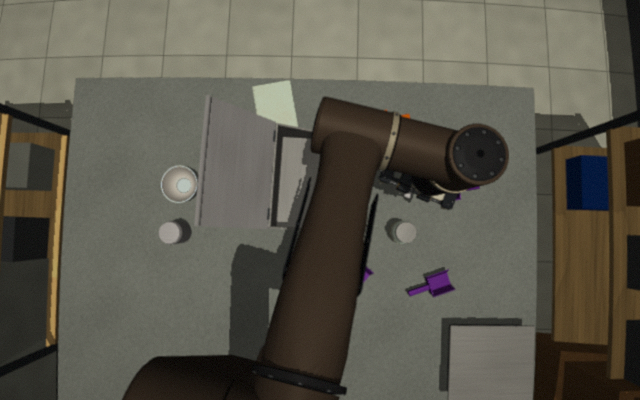

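```bash
python3 - <<'E'
from plan import *
c=dict(np.load("pics/side14.npz"));cv2.imwrite("pics/side14c.png",cv2.resize(c["img"][70:160,270:370],None,fx=6.5,fy=6.5,interpolation=cv2.INTER_CUBIC))
E
python3 p3.py .56 -.0635 .22 180 178
```

```text
t 16.45 q [-12.198  20.688  -3.065  -0.277 -66.483 -98.867] tcp [ 0.58  -0.32   0.189] [179.786  -0.272 158.824] F [-0.327 -0.09  -2.082] w 0.017812230612231698
shift/0.04: [ 2.8   5.8  -0.73] turn/8: [ 0.03 -0.03 -2.4 ]  | mm [111.81 231.88 -29.31] deg [  0.26  -0.23 -19.18]
ik [  13.43   10.09  -13.61   -0.    -66.3  -105.43] 0.0
```

View pics/side14c.png

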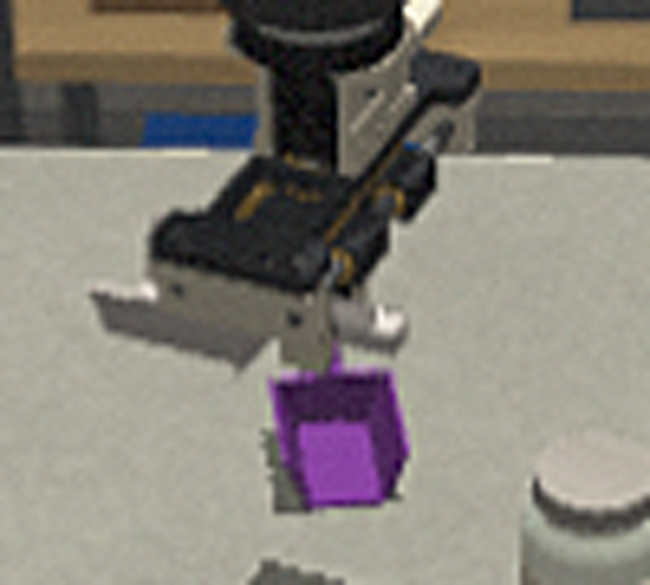

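The crop shows the scoop held level in the fingers, bowl at (185,320) and handle end at (385,330). Next I'll carry it over the bin.

>>> apply_moves:
  targets:
    - [[0.35,0.6,-0.4],[0,0,-0.4],5]
    - [[0.5,0.9,-0.4],[0,0,-0.5],5]
    - [[0.4,0.9,0],[0,0,-0.5],5]
    - [[0.35,0.95,0],[0,0,-0.5],5]
    - [[0.3,0.95,0],[0,0,-0.4],5]

```text
time_s: 16.95
tcp_pos: [0.5406, -0.1323, 0.2157]
eef_rot: [179.6, -1.0, 177.4]
contact_force: [0.4, 0.5, -1.7]
gripper_width: 0.0179
```

```bash
python3 p3.py .56 -.0635 .18 180 178
```

```text
t 16.95 q [  6.004  10.257 -13.747  -0.597 -66.898 -98.361] tcp [ 0.541 -0.132  0.216] [179.592  -0.973 177.408] F [ 0.367  0.528 -1.744] w 0.01787269405075062
shift/0.04: [-0.42  1.73  0.9 ] turn/8: [ 0.05 -0.12 -0.07]  | mm [-16.9   69.34  35.91] deg [ 0.41 -0.97 -0.6 ]
ik [  13.43   11.84  -16.89    0.    -61.27 -105.43] 0.0
```

>>> apply_moves:
  targets:
    - [[-0.3,0.7,0.1],[0,-0.1,-0.1],5]
    - [[-0.1,0.6,0.2],[0,0,0],5]
    - [[0,0.4,0.3],[0,0,0],5]
    - [[0,0,0.2],[0,0,0],5]
    - [[0,0,0],[0,0,0],5]

```text
time_s: 17.45
tcp_pos: [0.5536, -0.0575, 0.1783]
eef_rot: [179.6, -0.7, 178.7]
contact_force: [-0.6, -0.3, -1.1]
gripper_width: 0.0176
```

```bash
python3 p3.py .56 -.0635 .031 180 178;python3 - <<'E'
from h import *
for n in("top","side"):
    c=cap(n);cv2.imwrite(f"pics/{n}15.png",c["img"]);np.savez(f"pics/{n}15.npz",**c)
E
```

```text
t 17.45 q [  13.793   11.701  -17.043   -0.668  -61.78  -104.811] tcp [ 0.554 -0.058  0.178] [179.569  -0.658 178.666] F [-0.616 -0.29  -1.053] w 0.017621470348355116
shift/0.04: [-0.21 -0.17  3.68] turn/8: [ 0.05 -0.08  0.08]  | mm [ -8.25  -6.94 147.15] deg [ 0.43 -0.66  0.66]
ik [  13.43   21.31  -26.51   -0.    -42.18 -105.43] 0.0
```

View pics/top15.png

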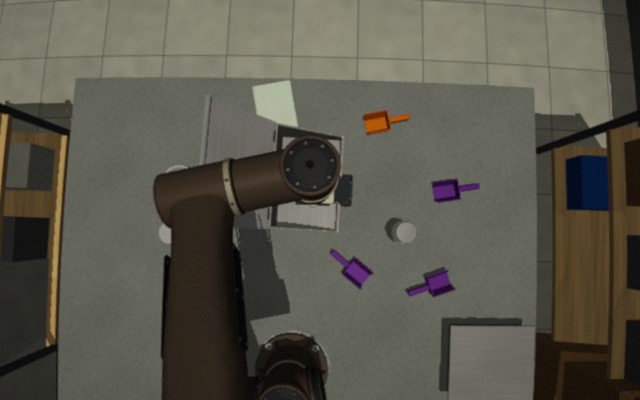

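View pics/side15.png

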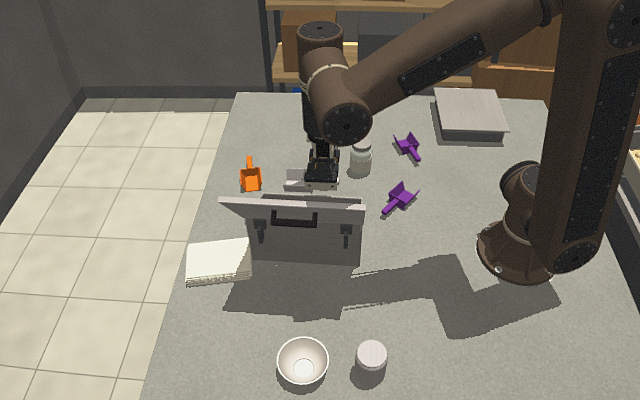

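The wrist tube may come near the open lid as the arm goes down, so I'll compute the clearance.

```bash
cat > clr.py <<'E'
from push import *
np.set_printoptions(precision=3,suppress=True)
for x,y,yaw in((.56,-.0635,178),(.56,-.0635,-2),(.56,-.075,198),(.56,-.075,158),(.6,-.075,178)):
    q,e=kin.ik(np.array([x,y,.031]),E('xyz',[180,0,yaw]),s["joints"]);print(x,y,yaw,q,round(e,3),*pts(q))
c=dict(np.load("pics/side15.npz"))
from h import *
q=s["joints"];print([proj(c,[p])[0] for p in pts(q)])
E
python3 clr.py
```

```text
0.56 -0.0635 178 [  13.427   21.311  -26.506    0.     -42.184 -105.427] 0.0 [0.213 0.051 0.759] [0.515 0.123 0.416] [ 0.56  -0.063  0.416] [ 0.56  -0.063  0.031]
0.56 -0.0635 -2 [ 13.427  21.311 -26.506   0.    -42.184  74.573] 0.0 [0.213 0.051 0.759] [0.515 0.123 0.416] [ 0.56  -0.063  0.416] [ 0.56  -0.063  0.031]
0.56 -0.075 198 [ 12.216  21.418 -26.323  -0.    -42.259 -84.216] 0.0 [0.215 0.046 0.759] [0.519 0.112 0.416] [ 0.56  -0.075  0.416] [ 0.56  -0.075  0.031]
0.56 -0.075 158 [  12.216   21.418  -26.323   -0.     -42.259 -124.216] 0.0 [0.215 0.046 0.759] [0.519 0.112 0.416] [ 0.56  -0.075  0.416] [ 0.56  -0.075  0.031]
0.6 -0.075 178 [  11.369   24.418  -21.115   -0.     -44.467 -103.369] 0.0 [0.244 0.049 0.747] [0.562 0.113 0.416] [ 0.6   -0.075  0.416] [ 0.6   -0.075  0.031]
[array([567.653, -26.397]), array([337.422, 103.386]), array([319.376,  54.946]), array([323.126, 186.228])]
```

```bash
cat > clr2.py <<'E'
from push import *
from h import *
np.set_printoptions(precision=3,suppress=True)
c=dict(np.load("pics/side15.npz"));q=s["joints"];el,w,w2,t=pts(q);d=(w-w2)/np.linalg.norm(w-w2)
for L_ in(.04,.06,.08,.1):print(L_,proj(c,[w+L_*d])[0])
m=(c["z_map"]>0);P=allpts(c)
for uv in((346,120),(346,100),(346,140),(325,120),(365,120),(338,135)):
    p=P[uv[1],uv[0]];r_=p-w;print(uv,p,"along",r_@d,"radial",np.linalg.norm(r_-r_@d*d))
E
python3 clr2.py;python3 - <<'E'
import cv2;im=cv2.imread('pics/side15.png');cv2.imwrite('pics/cap.png',cv2.resize(im[10:200,280:400],None,fx=3.2,fy=3.1))
E
```

```text
0.04 [341.918 115.512]
0.06 [344.279 121.89 ]
0.08 [346.721 128.491]
0.1 [349.246 135.327]
(346, 120) [0.497 0.191 0.576] along 0.06780795068749086 radial 0.009349099021652329
(346, 100) [0.497 0.186 0.614] along 0.06326073667362593 radial 0.04727048813954585
(346, 140) [0.496 0.197 0.537] along 0.07308890624735982 radial 0.03035498464869303
(325, 120) [0.533 0.198 0.58 ] along 0.06610123439669921 radial 0.03789790935696228
(365, 120) [0.463 0.185 0.572] along 0.06921035054091461 radial 0.03546128269316663
(338, 135) [0.51  0.198 0.548] along 0.07136810117977804 radial 0.022830052354311414
```

View pics/cap.png

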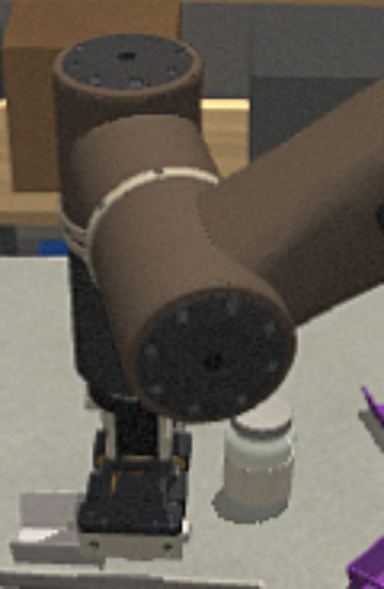

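The wrist cap is about 50 mm in radius and reaches 68 mm past its joint. A grip at y = -0.087 leaves about 22 mm to the lid and still fits inside the front wall, so I'll shift there before going down.

>>> apply_moves:
  targets:
    - [[-0.15,-0.4,0.3],[0,0,0.1],5]
    - [[0,-0.35,0.4],[0,-0.1,0],5]
    - [[0,0,0.5],[0,0,0],5]
    - [[0,0,0],[0,0,0],5]

```text
time_s: 17.95
tcp_pos: [0.5607, -0.0923, 0.1323]
eef_rot: [179.6, 0.5, 177.6]
contact_force: [0.7, 0.2, -1.6]
gripper_width: 0.0177
```

```bash
python3 p3.py .56 -.087 .031 180 178
```

```text
t 17.95 q [  10.162   14.534  -20.052   -0.368  -54.865 -102.364] tcp [ 0.561 -0.092  0.132] [179.587   0.471 177.586] F [ 0.686  0.194 -1.633] w 0.017669760504506592
shift/0.04: [0.04 0.11 2.53] turn/8: [ 0.05  0.06 -0.05]  | mm [  1.77   4.53 101.28] deg [ 0.41  0.47 -0.41]
ik [  10.95   21.55  -26.1    -0.    -42.35 -102.95] 0.0
```

>>> apply_moves:
  targets:
    - [[0.1,0.15,0.4],[0.1,0.1,-0.1],5]
    - [[0,0,0.4],[0,0,0],5]
    - [[0,0,0.4],[0,0,0],5]
    - [[0,0,0.3],[0,0,0],5]
    - [[0,0,0],[0,0,0],5]

```text
time_s: 18.45
tcp_pos: [0.5587, -0.0872, 0.073]
eef_rot: [-179.5, -0.2, 178.4]
contact_force: [0.2, 0.3, -0.5]
gripper_width: 0.0175
```

```bash
python3 p3.py .56 -.087 .031 180 178;python3 - <<'E'
from h import *
for n in("top","side"):
    c=cap(n);cv2.imwrite(f"pics/{n}16.png",cv2.resize(c["img"][80:260,180:400],None,fx=3.3,fy=3.3,interpolation=cv2.INTER_CUBIC))
E
```

```text
t 18.45 q [  11.291   18.393  -24.155    0.635  -47.75  -103.316] tcp [ 0.559 -0.087  0.073] [-179.476   -0.184  178.403] F [ 0.152  0.315 -0.512] w 0.017540033174917372
shift/0.04: [-0.04  0.02  1.05] turn/8: [-0.07 -0.02  0.05]  | mm [-1.42  0.67 42.01] deg [-0.52 -0.18  0.4 ]
ik [  10.95   21.55  -26.1    -0.    -42.35 -102.95] 0.0
```

View pics/side16.png

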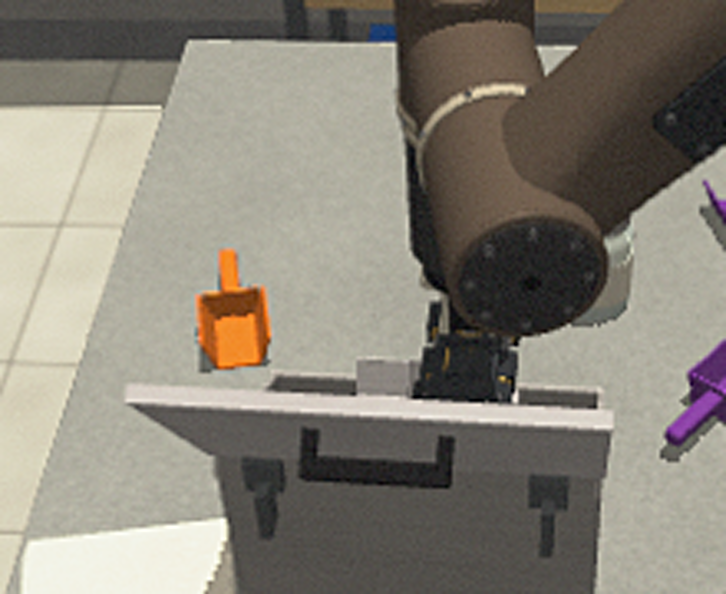

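View pics/top16.png

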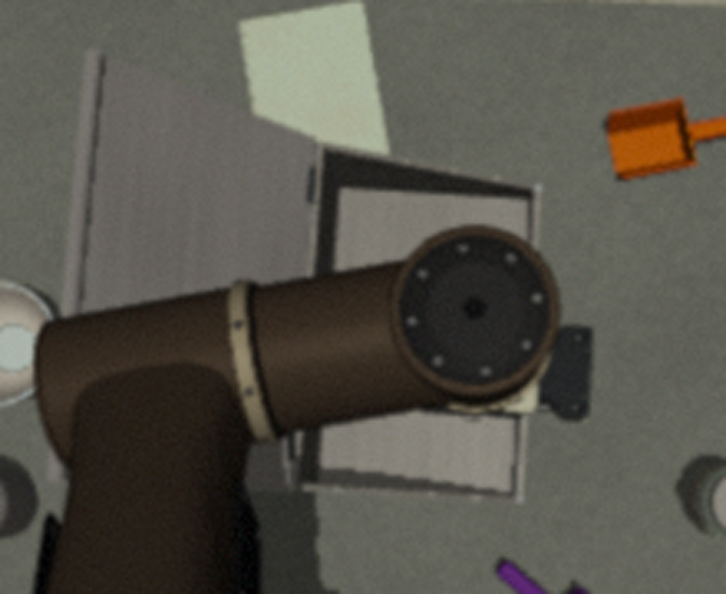

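>>> apply_moves:
  targets:
    - [[0,0,0.35],[-0.1,0,0.1],5]
    - [[0,0,0.25],[0,0,0],5]
    - [[0,0,0.15],[0,0,0],5]
    - [[0,0,0],[0,0,0],5]

```text
time_s: 18.95
tcp_pos: [0.5612, -0.0871, 0.044]
eef_rot: [179.6, 0.1, 177.6]
contact_force: [0.1, -0.2, -1.6]
gripper_width: 0.0177
```

```bash
python3 p3.py .56 -.087 .031 180 178
```

```text
t 18.95 q [  10.668   20.589  -25.162   -0.496  -44.018 -102.761] tcp [ 0.561 -0.087  0.044] [179.612   0.147 177.551] F [ 0.107 -0.175 -1.584] w 0.01767951586209284
shift/0.04: [ 0.03 -0.    0.32] turn/8: [ 0.05  0.02 -0.06]  | mm [ 1.27 -0.05 13.  ] deg [ 0.39  0.15 -0.45]
ik [  10.95   21.55  -26.1    -0.    -42.35 -102.95] 0.0
```

>>> apply_moves:
  targets:
    - [[0,0,0.15],[0,0,0],5]
    - [[0,0,0.1],[0,0,0],5]

```text
time_s: 19.15
tcp_pos: [0.5617, -0.0871, 0.0338]
eef_rot: [179.6, 0.2, 177.6]
contact_force: [-0.0, -0.4, -1.3]
gripper_width: 0.0178
```

>>> apply_moves:
  targets:
    - [[0,0,0.06],[0,0,0],5]
    - [[0,0,0.06],[0,0,0],5]

```text
time_s: 19.35
tcp_pos: [0.5611, -0.0872, 0.0293]
eef_rot: [179.7, 0.1, 177.6]
contact_force: [-9.2, 0.7, 18.4]
gripper_width: 0.0177
```

Contact at TCP z = 0.029 m, as predicted. I'll ease off slightly and open a little.

>>> apply_moves:
  targets:
    - [[0,0,-0.04],[0,0,0],5]
    - [[0,0,0],[0,0,0],16]
  squeeze: 5

```text
time_s: 19.55
tcp_pos: [0.5612, -0.0872, 0.0312]
eef_rot: [179.7, 0.2, 177.6]
contact_force: [-1.1, -0.0, -0.6]
gripper_width: 0.0181
```

>>> apply_moves:
  targets:
    - [[0,0,0],[0,0,0],26]
    - [[0,0,0],[0,0,0],27]
    - [[0,0,0],[0,0,0],28]
    - [[0,0,0],[0,0,0],28]

```text
time_s: 19.95
tcp_pos: [0.5622, -0.0871, 0.0317]
eef_rot: [179.6, 0.3, 177.6]
contact_force: [-0.3, -0.3, 0.5]
gripper_width: 0.0278
```

```bash
python3 p3.py .56 -.087 .1 180 178
```

```text
t 19.95 q [  10.687   21.552  -25.797   -0.432  -42.32  -102.757] tcp [ 0.562 -0.087  0.032] [179.642   0.257 177.611] F [-0.289 -0.307  0.535] w 0.027821442919984573
shift/0.04: [ 0.05  0.01 -1.71] turn/8: [ 0.04  0.03 -0.05]  | mm [  1.86   0.44 -68.35] deg [ 0.36  0.26 -0.39]
ik [  10.95   16.61  -22.19   -0.    -51.19 -102.95] 0.0
```

>>> apply_moves:
  targets:
    - [[0,0,-0.2],[0,0,0],28]
    - [[0,0,-0.4],[0,0,0],28]
    - [[0,0,-0.6],[0,0,0],28]
    - [[0,0,-0.8],[0,0,0],28]
    - [[0,0,-1],[0,0,0],28]

```text
time_s: 20.45
tcp_pos: [0.5578, -0.0882, 0.1514]
eef_rot: [179.7, -0.4, 177.6]
contact_force: [0.9, 0.7, -0.9]
gripper_width: 0.028
```

>>> apply_moves:
  targets:
    - [[0,0,-1],[0,0,0],28]
    - [[0,0,-1],[0,0,0],28]
    - [[0,-0.9,-0.6],[0,0,0],28]
    - [[0,-1,-0.3],[0,0,0],28]
    - [[0,-1,0],[0,0,0],28]

```text
time_s: 20.95
tcp_pos: [0.5559, -0.2046, 0.2836]
eef_rot: [179.8, 0.5, 178.0]
contact_force: [0.4, 0.0, -1.4]
gripper_width: 0.0276
```

>>> apply_moves:
  targets:
    - [[0.3,-1,0],[0,0,0],28]
    - [[0.4,-1,0],[0,0,0],28]
    - [[0.4,-1,0],[0,0,0],28]
    - [[0.4,-1,0],[0,0,0],28]
    - [[0,0,0],[0,0,0],28]

```text
time_s: 21.45
tcp_pos: [0.4866, -0.372, 0.2869]
eef_rot: [179.9, 0.7, 177.9]
contact_force: [0.1, -1.0, -0.6]
gripper_width: 0.0283
```

```bash
python3 - <<'E'
from plan import *
st()
for n in("top","side"):
    c=cap(n);cv2.imwrite(f"pics/{n}17.png",c["img"]);np.savez(f"pics/{n}17.npz",**c)
E
```

```text
t 21.45 q [-19.358  12.376  -1.828  -0.331 -75.156 -72.615] tcp [ 0.487 -0.372  0.287] [179.885   0.706 177.943] F [ 0.099 -1.041 -0.614] w 0.02833456084527323
```

View pics/top17.png

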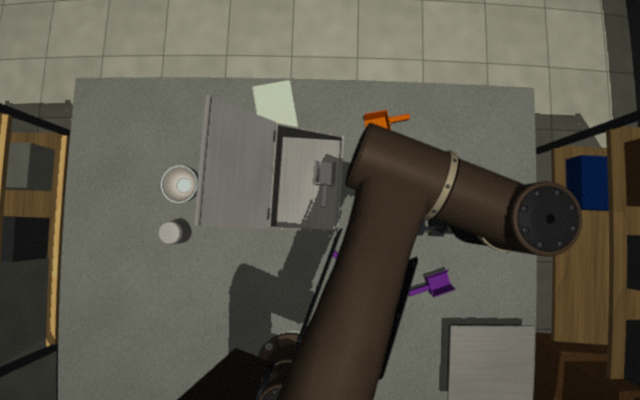

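View pics/side17.png

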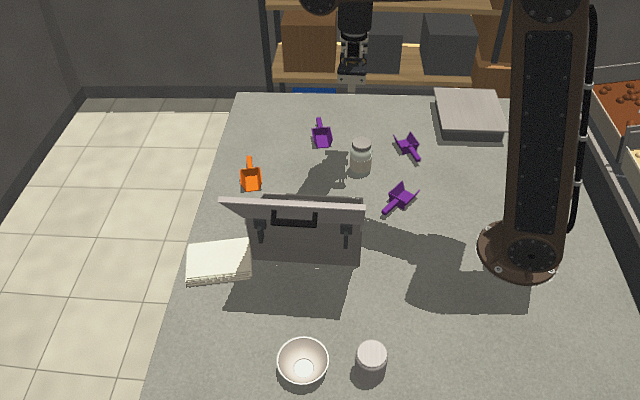

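```bash
python3 - <<'E'
from lid import *
np.set_printoptions(precision=4,suppress=True)
c=dict(np.load("pics/top17.npz"));P=allpts(c)
im=c["img"][115:240,255:355].astype(float)*1.8;cv2.imwrite("pics/top17c.png",cv2.resize(np.clip(im,0,255).astype(np.uint8),None,fx=4.7,fy=4.7,interpolation=cv2.INTER_CUBIC))
for v in range(160,206,4): print(v,[round(float(P[v,u,2]),3) if c["z_map"][v,u]>0 else None for u in range(308,340,2)])
S=dict(np.load("pics/side17.npz"));H=np.array([.601,.0615,.176]);f=4;o=np.array([200,170]);im=cv2.resize(S["img"][170:270,200:370],None,fx=f,fy=f,interpolation=cv2.INTER_CUBIC)
draw(S,im,lidpts(H,88,np.radians(153),[(0,-.152,.004),(0,.152,.004),(-.239,.152,.004),(-.239,-.152,.004)]),f,o,(0,255,0));cv2.imwrite("pics/lidchk2.png",im)
for nm,xy,lo,hi in(("jar",(.455,-.325),.112,.13),("tin",(.43,.37),.093,.11),("bowl",(.586,.386),.04,.06)):
  for n,cc in(("T",c),("S",S)):
    Q=allpts(cc);m=(cc["z_map"]>0)&(np.hypot(Q[...,0]-xy[0],Q[...,1]-xy[1])<.08)&(Q[...,2]>lo)&(Q[...,2]<hi);print(n,nm,m.sum(),(Q[m].min(0)+Q[m].max(0))/2 if m.any() else 0)
E
```

```text
160 [0.034, 0.032, 0.032, 0.034, 0.065, 0.029, 0.03, 0.023, 0.029, 0.031, 0.028, 0.031, 0.03, 0.03, 0.029, 0.035]
164 [0.027, 0.028, 0.03, 0.036, 0.061, 0.047, 0.035, 0.037, 0.035, 0.029, 0.031, 0.034, 0.032, 0.051, 0.062, 0.031]
168 [0.024, 0.033, 0.028, 0.031, 0.062, 0.044, 0.036, 0.033, 0.03, 0.033, 0.035, 0.031, 0.033, 0.056, 0.064, 0.033]
172 [0.032, 0.029, 0.029, 0.031, 0.059, 0.043, 0.034, 0.032, 0.03, 0.03, 0.032, 0.028, 0.039, 0.055, 0.064, 0.03]
176 [0.03, 0.032, 0.031, 0.028, 0.055, 0.04, 0.031, 0.034, 0.034, 0.035, 0.035, 0.037, 0.038, 0.057, 0.065, 0.031]
180 [0.029, 0.031, 0.032, 0.066, 0.052, 0.038, 0.036, 0.033, 0.034, 0.034, 0.033, 0.034, 0.042, 0.059, 0.027, 0.031]
184 [0.029, 0.032, 0.028, 0.028, 0.058, 0.06, 0.062, 0.067, 0.063, 0.059, 0.065, 0.066, 0.069, 0.06, 0.028, 0.032]
188 [0.029, 0.028, 0.031, 0.033, 0.034, 0.032, 0.029, 0.06, 0.056, 0.064, 0.031, 0.031, 0.03, 0.028, 0.029, 0.033]
192 [0.032, 0.032, 0.03, 0.029, 0.031, 0.031, 0.029, 0.061, 0.061, 0.061, 0.031, 0.029, 0.03, 0.03, 0.028, 0.043]
196 [0.027, 0.03, 0.029, 0.03, 0.028, 0.032, 0.025, 0.062, 0.057, 0.06, 0.031, 0.031, 0.032, 0.03, 0.03, 0.056]
200 [0.029, 0.032, 0.033, 0.029, 0.03, 0.03, 0.027, 0.065, 0.059, 0.063, 0.029, 0.029, 0.025, 0.028, 0.03, 0.07]
204 [0.031, 0.03, 0.032, 0.031, 0.027, 0.029, 0.031, 0.064, 0.058, 0.056, 0.028, 0.03, 0.028, 0.03, 0.031, 0.066]
T jar 0 0
S jar 210 [ 0.4499 -0.3282  0.1194]
T tin 354 [0.4303 0.3766 0.0988]
S tin 655 [0.4267 0.3783 0.0984]
T bowl 260 [0.5839 0.3736 0.048 ]
S bowl 441 [0.58   0.3756 0.0473]
```

View pics/top17c.png

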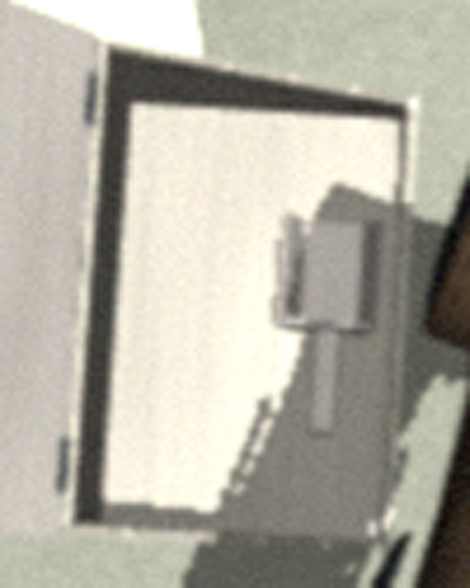

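View pics/lidchk2.png

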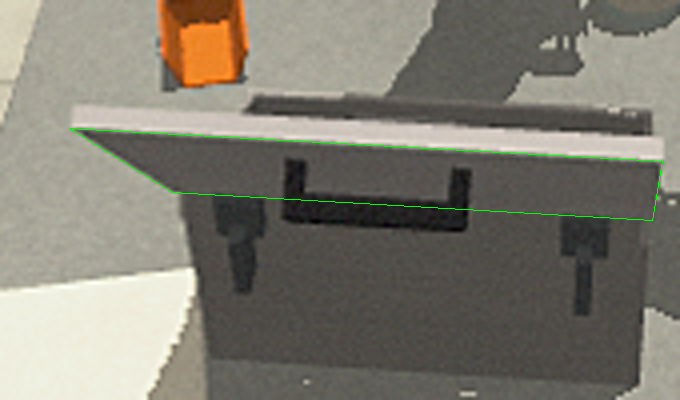

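The scoop lies upright and flat on the bin floor: bowl floor at about 0.033 m, rims at 0.065, and handle top at about 0.061 along its whole length. The lid still matches 153°, the bystanders haven't moved and the gripper is clear. Handing in.

```bash
python3 -c "
from plant import r
print(r.close_job())"
```

```text
the job is handed in; nothing more can be done
None
```

The job is done and handed in at about 21.5 s of robot time. The lid rests on its stop and the silver scoop lies upright and flat on the bin floor, released.

**Lid:** I gripped the bar and swung the lid to about 107°. I then let go and pushed it from the inside with closed fingers, slowing down until the force rose at the stop. A projected outline at 153° matched the side picture, both then and in the last check.

**Scoop:** I set it down until the floor pushed back with about 18 N, eased off, then opened the fingers. In the last top view the bowl floor is at about 0.033 m, both rims at about 0.065 m, and the handle top at about 0.061 m along its length.

**Bystanders:** The tin and bowl measured within about 2 mm of where they started in both views. The jar was hidden from the top camera at the end, so only the side view confirmed it, within about 3 mm.

**What disagreed or fell short:**
- **Fingertips:** They sat about 24 mm shorter than `r.nose_length` implies. I saw this in the pictures and confirmed it by touch, so I set depths by sight and touch instead.
- **Force at the stop:** The fingertips pressed with about 44 N for a moment. That is under the 120 N wrist limit. It is over 40 N, but through the fingertips; I took that limit to cover only the arm and gripper body.

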